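# Put the laser-marking fixture parts away on their pads

## Task

Clear the marking station after the job: put each of the four fixture parts away on the black pad painted with its own shape and colour, the same way up as it stands now, centred on the painted shape and squared up with it (either way round). The red fence stop is captive in the T-slot rail, so slide it along to the rail's open end (the one without the black cap) before lifting it out.

Things in the scene. Friction and masses are not known exactly. Their poses are not given: they have to be found in the camera images.
- stop: red fence stop in the rail: a red block 32 mm (its x) x 44 mm (its y) x 38 mm high on a steel stem and a steel T-nut foot 28 (x) x 40 (y) x 9 mm. Origin at the centre of the nut's underside, z up; the red block spans 20 to 58 mm above it. Slides freely along the slot (its y). Can stand upright on its nut. 0.15 to 0.3 kg
- puck: yellow round locating puck, 44 mm diameter, 38 mm high, standing on the table; origin at the centre of its underside, z up. 0.15 to 0.3 kg
- vblock: green V-block with a steel-lined V groove along its y, 40 mm (its x) x 50 mm (its y) x 36 mm high; its two flat side walls are 40 mm apart over the outside, along x; origin at the centre of its underside, z up. 0.17 to 0.35 kg
- gauge: blue step gauge, 28 mm wide (its x) x 65 mm long (its y), with three equal steps 24, 36 and 48 mm high, rising towards its +y; origin at the centre of its underside, z up. 0.15 to 0.3 kg
- pad_stop: fixed black rubber pad, 90 x 90 x 6 mm; origin at the centre of its underside, so its top face is 6 mm above the origin. On its top, centred, is a flat painted red rectangle 36 mm (its x) x 48 mm (its y): the place of the red fence stop, with the stop's y along the pad's y, either way round
- pad_puck: fixed black rubber pad, 90 x 90 x 6 mm; origin at the centre of its underside, so its top face is 6 mm above the origin. On its top, centred, is a flat painted yellow disc of 48 mm diameter: the place of the yellow puck
- pad_vblock: fixed black rubber pad, 90 x 90 x 6 mm; origin at the centre of its underside, so its top face is 6 mm above the origin. On its top, centred, is a flat painted green rectangle 44 mm (its x) x 54 mm (its y) with a grey line along its y: the place of the green V-block, with the groove along the line, either way round
- pad_gauge: fixed black rubber pad, 90 x 90 x 6 mm; origin at the centre of its underside, so its top face is 6 mm above the origin. On its top, centred, is a flat painted blue rectangle 32 mm (its x) x 70 mm (its y): the place of the blue step gauge, lengthwise along the rectangle, either way round
- rail: fixed aluminium T-slot rail, 220 mm long (its y), 48 wide, 23 high; origin at the centre of its underside. The 16 mm slot in its top opens into a channel 32 wide, 12 high, its floor 5 mm above the origin; the stop's nut has 3 mm play in height, 2 mm each side. The +y end (110 mm from the origin) is open, the -y end has a black cap 26 mm high. The stop is clear when over 130 mm from the origin along +y

How it is judged:
By the outcome, as a careful person would: the job done as asked, in the order asked, and still so for the second after the job is handed in, with the robot touching nothing.
It also fails if it takes over 112 s, if anything falls off the work surface, if the arm or the gripper's body presses on something with over 40 N, if the wrist force passes 120 N, or if a joint passes its speed limit or range.

## Robot

A 6-joint arm with a two-finger parallel gripper is mounted at the origin on the work surface. World frame = base frame: x ahead of the robot, y to its left, z up, the work surface at z = 0. Lengths are in m, angles in rad, forces in N, time in s.
With the tool pointing down it reaches from about 0.25 to 0.775 m from the base axis. Payload 8.9 kg.
Tool frame: the origin (TCP) lies between the finger pads; the fingertips stand 11 mm ahead of it and the grasp point (between the pads) lies 8 mm behind it; z points along the fingers, y is the line along which they close (so a half turn about z gives the same grasp; the last joint's range is limited). The gripper opens to 85 mm and grips with 20 to 120 N. Pads are 22 mm wide; open, the fingers measure 114 mm over their backs; the gripper's body (76 mm by 85 mm) begins 54 mm behind the grasp point. The pads swing forward as they close: fully open they stand 13 mm farther back than shut.
Start: joints at [-1.351, 0.291, -0.153, 1.127, 0, 1.431], TCP at [0.184, -0.492, 0.242] pointing down, gripper open.
Joint ranges: [-2.52, 2.52], [-0.91, 1.74], [-1.3, 1.37], [-1.96, 2.02], [-1.52, 1.47], [-3.14, 3.14]. Speed limits (rad/s): [2.22, 2.22, 2.79, 3.14, 3.14, 3.14].

## Interface

Orientations are given as a unit quaternion [w, x, y, z].
In Python, from plant import read_state, cams, job gives the robot as it stands. The module is installed in compiled form; this text tells all that it offers.
- The arm moves only by the tool move_arm, never from a script. Its argument "steps" is a list of rows, each an object of numbers: "fingers": the gripper command: -1 is shut, 1 is fully open, values between are in proportion; "dx", "dy", "dz": the shift along the tool's x, y, z in units of 50 mm (1.0 is 50 mm); "wx", "wy", "wz": the turn, a rotation vector about the tool's x, y, z in degrees. In form: [{"fingers": .., "dx": .., "dy": .., "dz": .., "wx": .., "wy": .., "wz": ..}, ...]. A call has exactly 10 rows; each row shifts and turns the commanded pose from where the row before left it, along the tool's axes as they then stand; what a row does not reach is not made up. A row lasts 1/8 s, in which the tool goes at most 62.5 mm and 10.7 degrees, less where a joint would pass 70% of its speed; a pose out of reach is approached as far as the arm can. A call is refused whole if a number of a shift passes 1 or a number of a turn 10.7, either way. A call with a gripper value outside its range is refused whole. The fingers move at their own pace and stop on an object; "newtons" is the grip in N (left out, the last holds). Time passes only in rows, so rows that do not move let the fingers close, or fill a call up. It gives the time, the measured TCP pose, the force, the opening and the grip force at its end, in the units of the state.
- read_state(): the state, without advancing time (a new reading comes with each control period).
- cams.capture(name): name is "side" or "top" or "wrist"; returns the picture (480x640x3 uint8, red, green, blue); there is no depth.
- cams.camera_params(name): a dict with "camera_matrix" (3x3 intrinsics, pixels), "xyz" and "attitude" of the camera in the world. Camera axes: x right, y down, z forward; pixel columns grow to the right and rows downward; lengths in m; the calibration is good to about 2 mm. The wrist camera is an equidistant fisheye: a pixel r from the principal point sees the ray r / f radians off the axis. A picture is of the moment at which its call begins: read the wrist's pose just before it. camera_params takes no time and is no camera call; for the wrist camera it gives the pose at the moment of the call.
- job.close_job(): hands the job in; it is judged then, once.
The state is a dict: "time_s": time; "joint_positions": joint angles; "joint_velocities": joint speeds; "joint_torque": joint torques, N m; "position": TCP position; "ee_rot": TCP orientation; "force": force on the tool from outside, world axes, zero at the start; "torque": the same for the moment, N m; "width": finger opening in m; "finger_force": force on a finger pad.
Only numpy, scipy, OpenCV 4.12 (cv2) and the standard library are available. Lean on these libraries where they do the work, as an engineer would, in place of code of your own. Each camera call takes 0.05 s, during which the arm holds its last target. There are 200 camera calls.

## Working session

There is one attempt and no reset: what is moved stays moved. The work goes in short steps, Python scripts to look and compute and a tool call to move; the robot and the scene stay as the last step left them, time stands still between calls to the robot, and variables do not carry over. Pictures are saved under pics/ and viewed, at most 14 in all, crops included, and the job is handed in when it is done.

Besides the shell and the picture viewer there is one more tool, called by a JSON object that holds its "fn" and its "kwargs", one argument or row to a line. move_arm: Moves the arm, as the interface text tells. Its arguments: {"type":"object","properties":{"steps":{"type":"array"},"newtons":{"type":"number"}},"required":["steps"]}

```bash
mkdir -p pics; ls; python3 - <<'E'
from plant import read_state,cams,job
import cv2
print(read_state())
for n in("top","side","wrist"):
    p=cams.camera_params(n);print(n,p)
    cv2.imwrite(f"pics/{n}0.png",cams.capture(n)[:,:,::-1])
E
```

```text
pics
{'time_s': 0.0, 'joint_positions': array([-1.35127551e+00,  2.91264374e-01, -1.54091521e-01,  1.12669993e+00,
        1.32963872e-05,  1.43147649e+00]), 'joint_velocities': array([-0.0002654 , -0.00074376, -0.00069695, -0.00207167, -0.00265722,
       -0.00110411]), 'joint_torque': array([ 1.06652602e-03, -5.37137926e+01,  3.31378841e+01,  1.54280226e-02,
       -1.30567623e-04,  2.64445426e-06]), 'position': array([ 0.18428302, -0.49116208,  0.24175355]), 'ee_rot': array([-6.29509188e-04,  9.83947112e-01,  1.78459194e-01, -1.86036264e-05]), 'force': array([0.09266029, 0.21137686, 0.10719136]), 'torque': array([-0.01310977, -0.03590014, -0.00262096]), 'finger_force': 0.0, 'width': 0.08534021394464249}
top {'camera_matrix': array([[453.0752602 ,   0.        , 317.30050474],
       [  0.        , 453.0752602 , 243.45769272],
       [  0.        ,   0.        ,   1.        ]]), 'xyz': array([0.45153667, 0.00808733, 0.8890339 ]), 'attitude': array([-0.01426489,  0.71707364, -0.69613146,  0.03166859])}
side {'camera_matrix': array([[596.85407667,   0.        , 316.83998866],
       [  0.        , 596.85407667, 246.87542221],
       [  0.        ,   0.        ,   1.        ]]), 'xyz': array([0.21753904, 0.888033  , 1.18255366]), 'attitude': array([ 0.06090934, -0.15432538,  0.92927076, -0.33004483])}
wrist {'camera_matrix': array([[371.64829954,   0.        , 321.59603904],
       [  0.        , 371.64829954, 243.25785811],
       [  0.        ,   0.        ,   1.        ]]), 'xyz': array([ 0.24678148, -0.46942725,  0.37241645]), 'attitude': array([ 0.10930535,  0.81451723, -0.56460417, -0.07639465])}
```

View pics/top0.png

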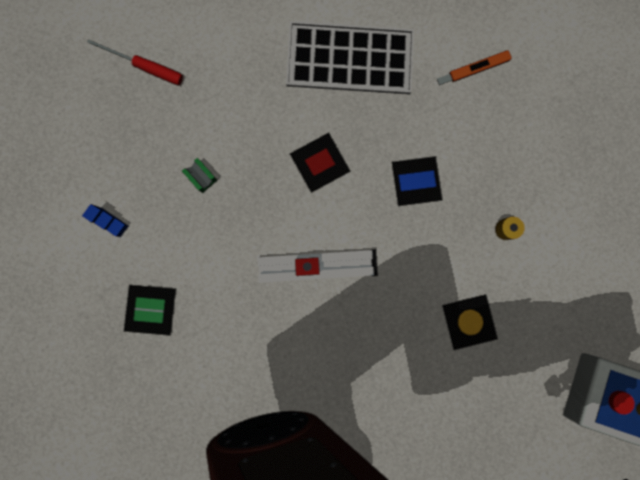

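View pics/side0.png

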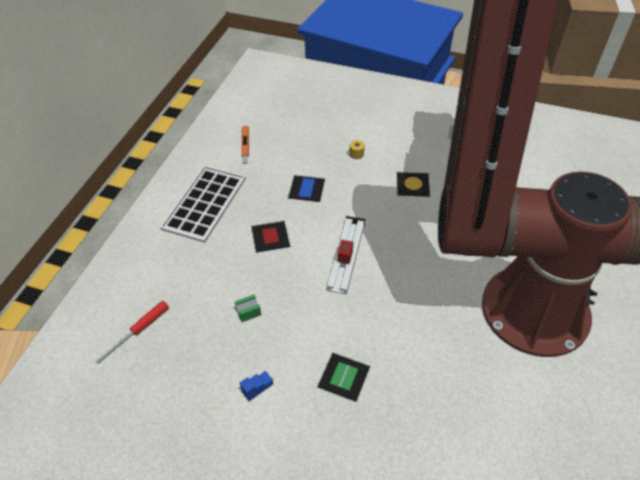

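The top view shows the rail at about (318,264) with its cap at the right (375,262) and the open end at the left (260,266). The stop is at (307,266), the puck at (512,228), the vblock at (200,175) and the gauge at (105,219). The pads are red (320,162), blue (417,181), yellow (470,322) and green (150,310). The side view shows the same layout, with nothing stacked or hidden.

```bash
cat > h.py <<'E'
import numpy as np,cv2
from scipy.spatial.transform import Rotation as R
from plant import read_state,cams,job
def rot(q): return R.from_quat(np.roll(q,-1)).as_matrix()
def rays(p,uv,fish):
    K=p["camera_matrix"];d=(np.atleast_2d(uv)-[K[0,2],K[1,2]])/K[0,0]
    if fish:
        r=np.linalg.norm(d,axis=1,keepdims=True)+1e-12
        v=np.hstack([d/r*np.sin(r),np.cos(r)])
    else: v=np.hstack([d,np.ones((len(d),1))])
    return v@rot(p["attitude"]).T
def onplane(p,uv,z,fish=False):
    v=rays(p,uv,fish);c=p["xyz"];return (c+v*((z-c[2])/v[:,2:]))[:,:2]
def tri(ps):  # [(p,uv,fish)] -> point, residual
    A=np.zeros((3,3));b=np.zeros(3)
    for p,uv,f in ps:
        v=rays(p,uv,f)[0];v/=np.linalg.norm(v);M=np.eye(3)-np.outer(v,v);A+=M;b+=M@p["xyz"]
    return np.linalg.solve(A,b)
def mask(img,c):
    h,s,v=cv2.split(cv2.cvtColor(img,cv2.COLOR_RGB2HSV))
    ok=(s>110)&(v>40)
    r={"red":(h<8)|(h>172),"yellow":(h>18)&(h<32),"green":(h>50)&(h<80),"blue":(h>105)&(h<125)}[c]
    return (ok&r).astype(np.uint8)
def blobs(img,c,amin=60):
    n,l,st,ce=cv2.connectedComponentsWithStats(mask(img,c))
    return [(ce[i],st[i,4],l==i) for i in range(1,n) if st[i,4]>=amin]
E
python3 - <<'E'
from h import *
for n in("top","side"):
    im=cv2.imread(f"pics/{n}0.png")[:,:,::-1].copy()
    for c in("red","yellow","green","blue"):
        print(n,c,[(b[0].round(1).tolist(),int(b[1])) for b in blobs(im,c,25)])
p=cams.camera_params("top")
for k,uv,z in [("stop",(307,266),.063),("puck",(512,228),.038),("vb",(200,175),.036),("gauge",(105,219),.036),("ps",(320,162),.006),("pg",(417,181),.006),("pp",(470,322),.006),("pv",(150,310),.006),("railopen",(260,266),.023),("cap",(375,262),.026)]:
    print(k,onplane(p,uv,z).round(3))
E
```

```text
top red [([156.5, 69.5], 617), ([319.6, 161.7], 470), ([307.0, 266.2], 325), ([622.7, 402.9], 370)]
top yellow [([510.6, 228.1], 430), ([470.1, 321.9], 506)]
top green [([204.2, 168.7], 105), ([191.9, 179.0], 110), ([149.7, 302.9], 309), ([148.0, 316.5], 307)]
top blue [([417.0, 180.3], 642), ([103.6, 219.8], 589), ([620.5, 404.6], 1509)]
side red [([497.2, 123.6], 7711), ([579.9, 231.9], 2048), ([539.8, 236.3], 896), ([269.9, 235.2], 245), ([344.7, 251.7], 225), ([539.8, 322.5], 2592), ([535.9, 291.9], 59), ([512.1, 295.5], 57), ([149.3, 317.1], 404), ([522.2, 309.3], 29)]
side yellow [([195.1, 82.8], 103), ([181.0, 100.7], 241), ([162.6, 124.1], 264), ([142.8, 149.5], 297), ([356.5, 149.1], 189), ([121.2, 177.1], 337), ([412.9, 182.8], 212), ([97.7, 207.1], 381), ([72.1, 239.8], 441), ([43.8, 276.0], 501), ([13.6, 315.0], 537)]
side green [([244.6, 299.5], 44), ([249.6, 312.6], 175), ([337.7, 373.5], 209), ([349.4, 377.9], 213)]
side blue [([383.0, 36.1], 10095), ([306.2, 187.5], 268), ([255.3, 384.6], 508)]
stop [[0.464 0.006]]
puck [[ 0.548 -0.383]]
vb [[0.63  0.214]]
gauge [[0.541 0.386]]
ps [[ 0.671 -0.014]]
pg [[ 0.639 -0.207]]
pp [[ 0.365 -0.315]]
pv [[0.372 0.304]]
railopen [[0.462 0.095]]
cap [[ 0.476 -0.124]]
```

View pics/wrist0.png

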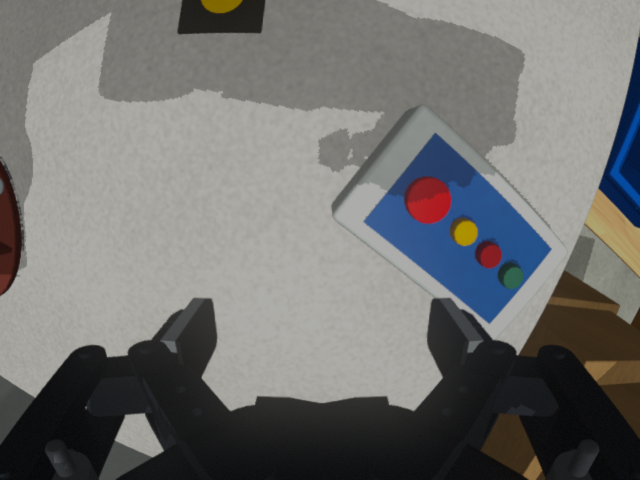

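The wrist view shows the yellow pad at the top edge (222,5) and a control box at (440,210) to stay clear of. The gripper is open. I'll move toward the puck and the yellow pad.

{"fn": "move_arm", "kwargs": {
  "steps": [
    {"fingers":1,"dx":0.5,"dy":-0.1},
    {"fingers":1,"dx":0.7,"dy":-0.1},
    {"fingers":1,"dx":0.7,"dy":-0.1},
    {"fingers":1,"dx":0.7,"dy":-0.1},
    {"fingers":1,"dx":0.7,"dy":-0.1},
    {"fingers":1,"dx":0.7,"dy":-0.1},
    {"fingers":1,"dx":0.6,"dy":-0.1},
    {"fingers":1,"dx":0.5,"dy":-0.1},
    {"fingers":1,"dx":0.2},
    {"fingers":1}
  ],
  "newtons": 40
}}

```text
$.steps[0]: bad value
```

```bash
cat >> h.py <<'E'
import pickle
def snap(tag):
    p=cams.camera_params("wrist");im=cams.capture("wrist");s=read_state()
    cv2.imwrite(f"pics/{tag}.png",im[:,:,::-1]);pickle.dump(p,open(f"pics/{tag}.pkl","wb"))
    psi=yaw(s);print(tag,"t",round(s["time_s"],2),"tcp",s["position"].round(4),"psi",round(psi,2),"w",round(s["width"],4))
    return p,im,s
def load(tag): return pickle.load(open(f"pics/{tag}.pkl","rb")),cv2.imread(f"pics/{tag}.png")[:,:,::-1].copy()
def yaw(s): m=rot(s["ee_rot"]);return np.degrees(np.arctan2(m[1,0],m[0,0]))
def list_blobs(p,im,z=.006,amin=150):
    for c in("red","yellow","green","blue"):
        for b in blobs(im,c,amin): print(c,b[0].round(1),int(b[1]),onplane(p,b[0],z,True)[0].round(3))
def go(x,y,z,psi=None,s=None,rows=10):
    """print shift to a target in tool units"""
    s=s or read_state();m=rot(s["ee_rot"]);d=m.T@(np.array([x,y,z])-s["position"])/.05
    w=0 if psi is None else -((psi-yaw(s)+180)%360-180)
    print("GO total",d.round(2),"wz",round(w,1),"| q6",s["joint_positions"][5].round(2),"q1",s["joint_positions"][0].round(2))
E
python3 - <<'E'
from h import *
p,im,s=snap("w1");list_blobs(p,im)
print(rot(p["attitude"])[:,2])
E
```

```text
w1 t 0.2 tcp [ 0.1843 -0.4913  0.2419] psi 20.56 w 0.0849
red [  6.6 238.1] 1360 [ 0.009 -0.1  ]
red [427.3 199.5] 1652 [ 0.234 -0.589]
red [489.3 255.2] 426 [ 0.205 -0.683]
yellow [220.3   5.4] 449 [ 0.351 -0.321]
yellow [611.1 221. ] 339 [ 0.309 -0.839]
yellow [463.6 231.6] 548 [ 0.218 -0.642]
green [512.2 277. ] 316 [ 0.192 -0.725]
blue [626.3 154.3] 3659 [ 0.397 -0.824]
blue [459.6 230.4] 13695 [ 0.217 -0.637]
[-0.24784122 -0.09196221 -0.96442609]
```

View pics/w1.png

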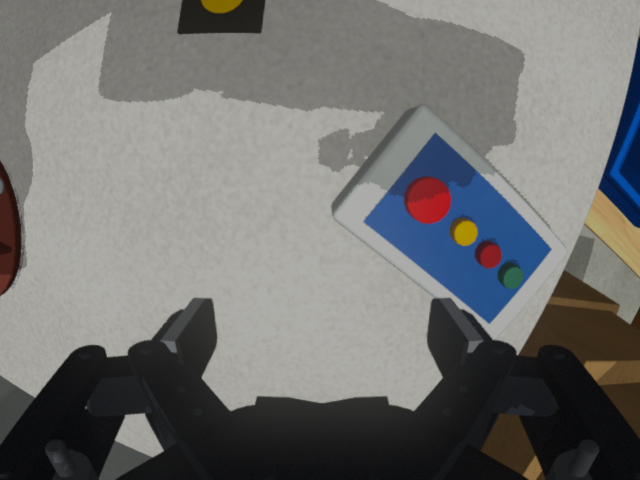

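The move was refused because every row needs all its keys, so the picture is unchanged. I'll resend it with full rows.

{"fn": "move_arm", "kwargs": {
  "steps": [
    {"fingers":1,"dx":0.5,"dy":-0.1,"dz":0,"wx":0,"wy":0,"wz":0},
    {"fingers":1,"dx":0.7,"dy":-0.1,"dz":0,"wx":0,"wy":0,"wz":0},
    {"fingers":1,"dx":0.7,"dy":-0.1,"dz":0,"wx":0,"wy":0,"wz":0},
    {"fingers":1,"dx":0.7,"dy":-0.1,"dz":0,"wx":0,"wy":0,"wz":0},
    {"fingers":1,"dx":0.7,"dy":-0.1,"dz":0,"wx":0,"wy":0,"wz":0},
    {"fingers":1,"dx":0.7,"dy":-0.1,"dz":0,"wx":0,"wy":0,"wz":0},
    {"fingers":1,"dx":0.6,"dy":-0.1,"dz":0,"wx":0,"wy":0,"wz":0},
    {"fingers":1,"dx":0.5,"dy":-0.1,"dz":0,"wx":0,"wy":0,"wz":0},
    {"fingers":1,"dx":0.2,"dy":0,"dz":0,"wx":0,"wy":0,"wz":0},
    {"fingers":1,"dx":0,"dy":0,"dz":0,"wx":0,"wy":0,"wz":0}
  ],
  "newtons": 40
}}

```text
time_s: 1.45
position: [0.4185, -0.3611, 0.2421]
ee_rot: [-0.0, 0.984, 0.179, -0.0]
force: [0.7, 0.2, 0.8]
width: 0.0852
finger_force: 0.0
```

```bash
python3 - <<'E'
from h import *
p,im,s=snap("w2");list_blobs(p,im)
E
```

```text
w2 t 1.5 tcp [ 0.418  -0.3614  0.2421] psi 20.56 w 0.0858
red [26.9 73.1] 1096 [0.463 0.043]
red [ 22.7 358.9] 3834 [ 0.046 -0.002]
yellow [394.8  94.5] 1638 [ 0.554 -0.389]
yellow [261.9 241.7] 1724 [ 0.367 -0.316]
blue [633.8 281.5] 411 [ 0.49  -0.809]
blue [500.5 441.4] 870 [ 0.191 -0.738]
```

View pics/w2.png

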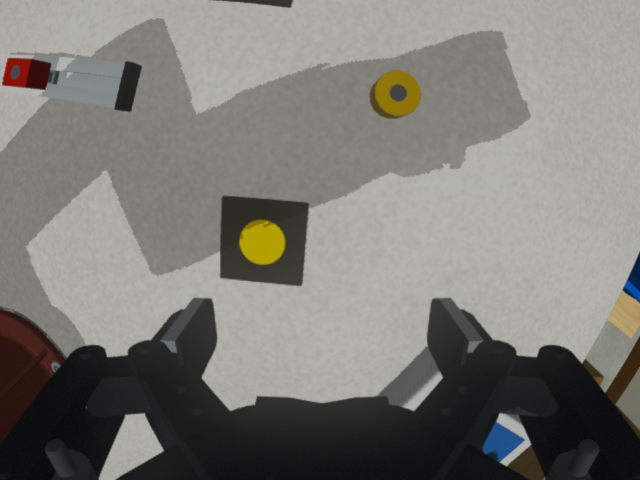

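The wrist picture shows the puck's top at (397,92), the yellow pad disc at (262,242), and the stop and rail at the left (27,73)–(130,85). I'm moving above the puck.

{"fn": "move_arm", "kwargs": {
  "steps": [
    {"fingers":1,"dx":0.25,"dy":0.15,"dz":0.2,"wx":0,"wy":0,"wz":0},
    {"fingers":1,"dx":0.4,"dy":0.25,"dz":0.4,"wx":0,"wy":0,"wz":0},
    {"fingers":1,"dx":0.5,"dy":0.3,"dz":0.4,"wx":0,"wy":0,"wz":0},
    {"fingers":1,"dx":0.5,"dy":0.3,"dz":0.4,"wx":0,"wy":0,"wz":0},
    {"fingers":1,"dx":0.4,"dy":0.2,"dz":0.4,"wx":0,"wy":0,"wz":0},
    {"fingers":1,"dx":0.22,"dy":0.15,"dz":0.2,"wx":0,"wy":0,"wz":0},
    {"fingers":1,"dx":0,"dy":0,"dz":0,"wx":0,"wy":0,"wz":0},
    {"fingers":1,"dx":0,"dy":0,"dz":0,"wx":0,"wy":0,"wz":0},
    {"fingers":1,"dx":0,"dy":0,"dz":0,"wx":0,"wy":0,"wz":0},
    {"fingers":1,"dx":0,"dy":0,"dz":0,"wx":0,"wy":0,"wz":0}
  ]
}}

```text
time_s: 2.75
position: [0.5482, -0.3847, 0.1431]
ee_rot: [0.0, 0.984, 0.178, 0.0]
force: [-0.6, 0.2, 0.7]
width: 0.0855
finger_force: 0.0
```

```bash
python3 - <<'E'
from h import *
p,im,s=snap("w3");list_blobs(p,im)
E
```

```text
w3 t 2.8 tcp [ 0.5483 -0.3846  0.1429] psi 20.54 w 0.0857
red [7.6 5. ] 199 [ 0.66  -0.019]
yellow [322.6 237.4] 3091 [ 0.547 -0.388]
blue [149.   47.8] 3184 [ 0.641 -0.21 ]
```

View pics/w3.png

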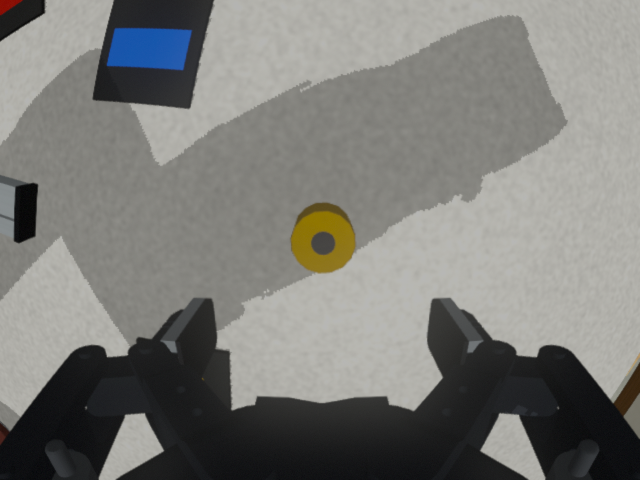

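The puck's top is centred near (323,243) in w3, and the blue pad is at (149,48). Next I'll triangulate.

```bash
cat >> h.py <<'E'
def hole(im,c,near):
    cs,h=cv2.findContours(mask(im,c),cv2.RETR_CCOMP,cv2.CHAIN_APPROX_NONE)
    ce=[cv2.moments(k) for k,q in zip(cs,h[0]) if q[3]>=0 and cv2.contourArea(k)>30]
    ce=[np.array([m["m10"],m["m01"]])/m["m00"] for m in ce]
    return min(ce,key=lambda a:np.linalg.norm(a-near))
E
python3 - <<'E'
from h import *
p2,i2=load("w2");p3,i3=load("w3")
a=hole(i2,"yellow",(398,92));b=hole(i3,"yellow",(323,243));print(a,b)
print("puck tri",tri([(p2,a,1),(p3,b,1)]),"planes",onplane(p2,a,.038,1),onplane(p3,b,.038,1))
pt=cams.camera_params("top")
print("ypad tri",tri([(p2,(261.9,241.7),1),(pt,(470.1,321.9),0)]),onplane(p2,(261.9,241.7),.006,1),onplane(pt,(470.1,321.9),.006))
q=onplane(p3,b,.038,1)[0]
go(q[0],q[1],.018)
E
```

```text
[397.89050589  92.47747748] [322.70301028 242.88546256]
puck tri [ 0.55049013 -0.38627014  0.03696856] planes [[ 0.55027277 -0.38618721]] [[ 0.55075944 -0.38610585]]
ypad tri [ 0.36517957 -0.316198    0.00218082] [[ 0.36666484 -0.31630505]] [[ 0.3652745  -0.31496399]]
GO total [0.04 0.04 2.5 ] wz 0 | q6 2.06 q1 -0.72
```

{"fn": "move_arm", "kwargs": {
  "steps": [
    {"fingers":1,"dx":0.04,"dy":0.04,"dz":0.3,"wx":0,"wy":0,"wz":0},
    {"fingers":1,"dx":0,"dy":0,"dz":0.6,"wx":0,"wy":0,"wz":0},
    {"fingers":1,"dx":0,"dy":0,"dz":0.6,"wx":0,"wy":0,"wz":0},
    {"fingers":1,"dx":0,"dy":0,"dz":0.5,"wx":0,"wy":0,"wz":0},
    {"fingers":1,"dx":0,"dy":0,"dz":0.3,"wx":0,"wy":0,"wz":0},
    {"fingers":1,"dx":0,"dy":0,"dz":0.2,"wx":0,"wy":0,"wz":0},
    {"fingers":-1,"dx":0,"dy":0,"dz":0,"wx":0,"wy":0,"wz":0},
    {"fingers":-1,"dx":0,"dy":0,"dz":0,"wx":0,"wy":0,"wz":0},
    {"fingers":-1,"dx":0,"dy":0,"dz":0,"wx":0,"wy":0,"wz":0},
    {"fingers":-1,"dx":0,"dy":0,"dz":0,"wx":0,"wy":0,"wz":0}
  ],
  "newtons": 40
}}

```text
time_s: 4.05
position: [0.5516, -0.3861, 0.0185]
ee_rot: [0.001, 0.984, 0.178, 0.001]
force: [0.3, 0.2, 6.6]
width: 0.0429
finger_force: 41.1
```

{"fn": "move_arm", "kwargs": {
  "steps": [
    {"fingers":-1,"dx":0,"dy":0,"dz":-0.4,"wx":0,"wy":0,"wz":0},
    {"fingers":-1,"dx":-0.2,"dy":-0.1,"dz":-0.8,"wx":0,"wy":0,"wz":0},
    {"fingers":-1,"dx":-0.6,"dy":-0.3,"dz":-0.6,"wx":0,"wy":0,"wz":0},
    {"fingers":-1,"dx":-0.8,"dy":-0.4,"dz":0,"wx":0,"wy":0,"wz":0},
    {"fingers":-1,"dx":-0.8,"dy":-0.5,"dz":0,"wx":0,"wy":0,"wz":0},
    {"fingers":-1,"dx":-0.8,"dy":-0.5,"dz":0,"wx":0,"wy":0,"wz":0},
    {"fingers":-1,"dx":-0.8,"dy":-0.4,"dz":0,"wx":0,"wy":0,"wz":0},
    {"fingers":-1,"dx":-0.5,"dy":-0.3,"dz":0,"wx":0,"wy":0,"wz":0},
    {"fingers":-1,"dx":-0.3,"dy":-0.1,"dz":0,"wx":0,"wy":0,"wz":0},
    {"fingers":-1,"dx":0,"dy":0,"dz":0,"wx":0,"wy":0,"wz":0}
  ]
}}

```text
time_s: 5.3
position: [0.2804, -0.3487, 0.1076]
ee_rot: [0.0, 0.984, 0.178, 0.0]
force: [-0.0, -0.3, -1.6]
width: 0.043
finger_force: 41.1
```

```bash
python3 - <<'E'
from h import *
p,im,s=snap("w4")
p2,_=load("w2")
for b in blobs(im,"yellow",150):
    print(b[0],b[1],onplane(p,b[0],.006,1)[0],tri([(p2,(261.9,241.7),1),(p,b[0],1)]))
go(.366,-.3162,.026)
E
```

```text
w4 t 5.35 tcp [ 0.2811 -0.3489  0.1076] psi 20.52 w 0.0429
[318.27054724 103.85878254] 4879 [ 0.36568709 -0.3162506 ] [ 0.36592149 -0.31614968  0.00361541]
[321.73395526 323.17923469] 11577 [ 0.22897882 -0.36954788] [ 0.45395446 -0.31799241  0.39290742]
GO total [ 1.82 -0.02  1.63] wz 0 | q6 1.73 q1 -1.06
```

View pics/w4.png

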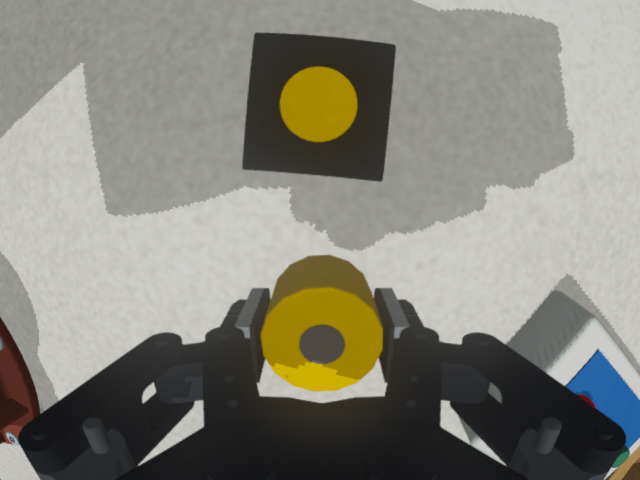

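w4 shows the held puck level at (322,343) and the yellow disc at (318,104). I'll check the puck's offset in the grip.

```bash
python3 - <<'E'
from h import *
p,im=load("w4");s=read_state()
b=hole(im,"yellow",(322,343));q=onplane(p,b,.1076+.038-.0185,1)[0]
m=rot(s["ee_rot"]);print(b,q,"off tool",(m.T@np.append(q-s["position"][:2],0))[:2])
off=q-s["position"][:2]
go(.3658-off[0],-.3162-off[1],.025)
E
```

```text
[321.6219883  343.97614035] [ 0.2806899 -0.3500495] off tool [-0.0007729   0.00098924]
GO total [ 1.83 -0.04  1.65] wz 0 | q6 1.73 q1 -1.06
```

{"fn": "move_arm", "kwargs": {
  "steps": [
    {"fingers":-1,"dx":0.3,"dy":-0.03,"dz":0,"wx":0,"wy":0,"wz":0},
    {"fingers":-1,"dx":0.6,"dy":0,"dz":0.1,"wx":0,"wy":0,"wz":0},
    {"fingers":-1,"dx":0.6,"dy":0,"dz":0.3,"wx":0,"wy":0,"wz":0},
    {"fingers":-1,"dx":0.33,"dy":0,"dz":0.4,"wx":0,"wy":0,"wz":0},
    {"fingers":-1,"dx":0,"dy":0,"dz":0.4,"wx":0,"wy":0,"wz":0},
    {"fingers":-1,"dx":0,"dy":0,"dz":0.25,"wx":0,"wy":0,"wz":0},
    {"fingers":-1,"dx":0,"dy":0,"dz":0.12,"wx":0,"wy":0,"wz":0},
    {"fingers":-1,"dx":0,"dy":0,"dz":0.08,"wx":0,"wy":0,"wz":0},
    {"fingers":-1,"dx":0,"dy":0,"dz":0,"wx":0,"wy":0,"wz":0},
    {"fingers":-1,"dx":0,"dy":0,"dz":0,"wx":0,"wy":0,"wz":0}
  ]
}}

```text
time_s: 6.6
position: [0.3659, -0.3149, 0.0252]
ee_rot: [0.0, 0.984, 0.178, 0.0]
force: [-0.7, 0.4, -1.6]
width: 0.0425
finger_force: 41.1
```

{"fn": "move_arm", "kwargs": {
  "steps": [
    {"fingers":-1,"dx":0,"dy":0,"dz":0.01,"wx":0,"wy":0,"wz":0},
    {"fingers":1,"dx":0,"dy":0,"dz":0,"wx":0,"wy":0,"wz":0},
    {"fingers":1,"dx":0,"dy":0,"dz":0,"wx":0,"wy":0,"wz":0},
    {"fingers":1,"dx":0,"dy":0,"dz":0,"wx":0,"wy":0,"wz":0},
    {"fingers":1,"dx":0,"dy":0,"dz":-0.3,"wx":0,"wy":0,"wz":0},
    {"fingers":1,"dx":0,"dy":0,"dz":-0.8,"wx":0,"wy":0,"wz":0},
    {"fingers":1,"dx":0,"dy":0,"dz":-0.9,"wx":0,"wy":0,"wz":0},
    {"fingers":1,"dx":0,"dy":0,"dz":-0.9,"wx":0,"wy":0,"wz":0},
    {"fingers":1,"dx":0,"dy":0,"dz":-0.9,"wx":0,"wy":0,"wz":0},
    {"fingers":1,"dx":0,"dy":0,"dz":-0.7,"wx":0,"wy":0,"wz":0}
  ]
}}

```text
time_s: 7.85
position: [0.3659, -0.3148, 0.2513]
ee_rot: [0.001, 0.984, 0.178, 0.0]
force: [-0.7, -0.8, -0.6]
width: 0.0856
finger_force: 0.0
```

```bash
python3 - <<'E'
from h import *
p,im,s=snap("w5")
for b in blobs(im,"yellow",150): print(b[0],b[1])
print("puck",onplane(p,hole(im,"yellow",(322,243)),.044,1))
E
```

```text
w5 t 7.9 tcp [ 0.367  -0.316   0.2552] psi 20.56 w 0.0856
[321.10654886 211.95686071] 1924
[506.66853933 418.16292135] 178
puck [[ 0.36560441 -0.31645759]]
```

{"fn": "move_arm", "kwargs": {
  "steps": [
    {"fingers":1,"dx":0.3,"dy":-0.35,"dz":0,"wx":0,"wy":0,"wz":0},
    {"fingers":1,"dx":0.5,"dy":-0.6,"dz":0,"wx":0,"wy":0,"wz":0},
    {"fingers":1,"dx":0.6,"dy":-0.75,"dz":0,"wx":0,"wy":0,"wz":0},
    {"fingers":1,"dx":0.6,"dy":-0.75,"dz":0,"wx":0,"wy":0,"wz":0},
    {"fingers":1,"dx":0.6,"dy":-0.75,"dz":0,"wx":0,"wy":0,"wz":0},
    {"fingers":1,"dx":0.6,"dy":-0.75,"dz":0,"wx":0,"wy":0,"wz":0},
    {"fingers":1,"dx":0.5,"dy":-0.6,"dz":0,"wx":0,"wy":0,"wz":0},
    {"fingers":1,"dx":0.24,"dy":-0.27,"dz":0,"wx":0,"wy":0,"wz":-5},
    {"fingers":1,"dx":0,"dy":0,"dz":0,"wx":0,"wy":0,"wz":-9},
    {"fingers":1,"dx":0,"dy":0,"dz":0,"wx":0,"wy":0,"wz":-9}
  ]
}}

```text
time_s: 9.15
position: [0.4655, -0.0193, 0.249]
ee_rot: [-0.0, 0.927, 0.374, -0.0]
force: [0.1, -0.1, 0.1]
width: 0.0856
finger_force: 0.0
```

{"fn": "move_arm", "kwargs": {
  "steps": [
    {"fingers":1,"dx":0,"dy":0,"dz":0,"wx":0,"wy":0,"wz":-9},
    {"fingers":1,"dx":0,"dy":0,"dz":0,"wx":0,"wy":0,"wz":-9},
    {"fingers":1,"dx":0,"dy":0,"dz":0,"wx":0,"wy":0,"wz":-9},
    {"fingers":1,"dx":0,"dy":0,"dz":0,"wx":0,"wy":0,"wz":-9},
    {"fingers":1,"dx":0,"dy":0,"dz":0,"wx":0,"wy":0,"wz":-9},
    {"fingers":1,"dx":0,"dy":0,"dz":0,"wx":0,"wy":0,"wz":-5},
    {"fingers":1,"dx":0,"dy":0,"dz":0,"wx":0,"wy":0,"wz":0},
    {"fingers":1,"dx":0,"dy":0,"dz":0,"wx":0,"wy":0,"wz":0},
    {"fingers":1,"dx":0,"dy":0,"dz":0,"wx":0,"wy":0,"wz":0},
    {"fingers":1,"dx":0,"dy":0,"dz":0,"wx":0,"wy":0,"wz":0}
  ]
}}

```text
time_s: 10.4
position: [0.4656, -0.0198, 0.2493]
ee_rot: [-0.0, 0.685, 0.729, -0.0]
force: [-0.3, 0.2, -0.1]
width: 0.085
finger_force: 0.0
```

```bash
python3 - <<'E'
from h import *
p,im,s=snap("w6");list_blobs(p,im)
E
```

```text
w6 t 10.45 tcp [ 0.4656 -0.0198  0.2493] psi 93.53 w 0.0856
red [619.3   9.4] 363 [0.835 0.282]
red [ 23. 184.] 4626 [ 0.078 -0.001]
red [321.7 189.2] 1483 [ 0.464 -0.   ]
red [505.7 216.4] 1222 [ 0.671 -0.013]
green [509.1  12.8] 288 [0.657 0.218]
```

View pics/w6.png

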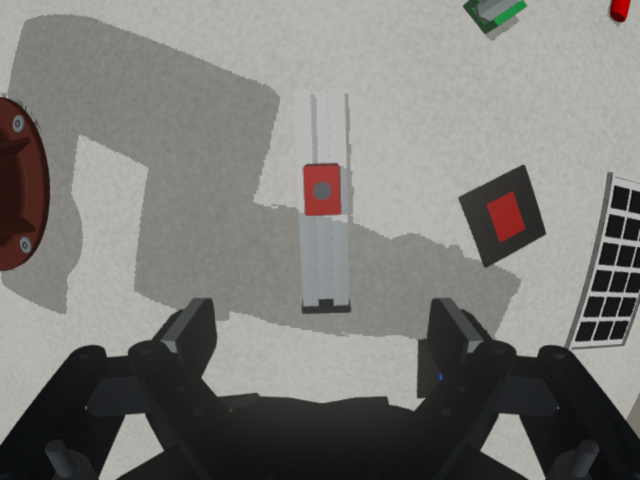

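w6 shows the stop's top at (322,190) on the rail. The rail's open end is at row 93, the cap is at row 308, and the red pad is at (505,216). I'll rectify at the rail-top plane to get the rail's direction.

```bash
cat >> h.py <<'E'
def rect(p,im,x0,y0,z,W,H,s=.0005):
    """top-down view: col -> +x, row -> -y ; (x0,y0)=centre"""
    uu,vv=np.meshgrid(np.arange(W),np.arange(H));X=x0+(uu-W/2)*s;Y=y0-(vv-H/2)*s
    P=np.stack([X.ravel(),Y.ravel(),np.full(X.size,z)],1)-p["xyz"];c=P@rot(p["attitude"])
    K=p["camera_matrix"];rr=np.hypot(c[:,0],c[:,1]);t=np.arctan2(rr,c[:,2]);k=K[0,0]*t/np.maximum(rr,1e-9)
    mu=(K[0,2]+c[:,0]*k).reshape(H,W).astype(np.float32);mv=(K[1,2]+c[:,1]*k).reshape(H,W).astype(np.float32)
    return cv2.remap(im,mu,mv,cv2.INTER_LINEAR)
def rectfit(p,m,z,fish=True):
    """min-area rectangle of a mask in world plane: centre,size,angle of long side (deg)"""
    cs,_=cv2.findContours(m.astype(np.uint8),cv2.RETR_EXTERNAL,cv2.CHAIN_APPROX_NONE)
    c=max(cs,key=cv2.contourArea)[:,0].astype(float);w=onplane(p,c,z,fish)
    (cx,cy),(a,b),_=r=cv2.minAreaRect((w*1000).astype(np.float32));B=cv2.boxPoints(r)
    e=B[1]-B[0];f=B[2]-B[1];e=e if np.linalg.norm(e)>np.linalg.norm(f) else f
    return (cx/1000,cy/1000),(max(a,b),min(a,b)),np.degrees(np.arctan2(e[1],e[0]))%180
E
python3 - <<'E'
from h import *
p,im=load("w6")
r=rect(p,im,.468,-.015,.023,240,520);g=cv2.cvtColor(r,cv2.COLOR_RGB2GRAY)
a=cv2.resize(r,None,fx=1.1,fy=1.1);e=cv2.cvtColor(cv2.resize(cv2.createCLAHE(4,(4,4)).apply(g),None,fx=1.1,fy=1.1),cv2.COLOR_GRAY2RGB)
cv2.imwrite("pics/rail.png",np.hstack([a,e])[:,:,::-1])
for c in ("red",):
    for b in blobs(im,c,300):
        if 300<b[0][0]<560: print(b[0],rectfit(p,b[2],.006),rectfit(p,b[2],.063))
hh=hole(im,"red",(322,190));print("stop top",hh,onplane(p,hh,.063,1))
pt=cams.camera_params("top");it=cams.capture("top")
print("stop height: tri",tri([(p,hh,1),(pt,hole(it,"red",(308,267)),0)]),"pad",tri([(p,(505.7,216.4),1),(pt,(319.6,161.7),0)]))
E
```

```text
[321.73769386 189.23533378] ((0.46436480712890627, -0.0007338485717773437), (50.851383209228516, 35.919490814208984), np.float32(95.36828)) ((0.4639336242675781, 0.0062828903198242185), (43.09926986694336, 30.44370460510254), np.float32(95.36834))
[505.72667758 216.3690671 ] ((0.6712254028320312, -0.013553665161132813), (49.50672912597656, 37.643829345703125), np.float32(120.625534)) ((0.6392589721679688, -0.004582599639892578), (41.95957946777344, 31.905147552490234), np.float32(120.62552))
stop top [321.79719888 190.43081232] [[0.46390828 0.00552267]]
stop height: tri [0.43298015 0.05161997 0.63109349] pad [ 0.67153484 -0.01313534  0.00461215]
```

View pics/rail.png

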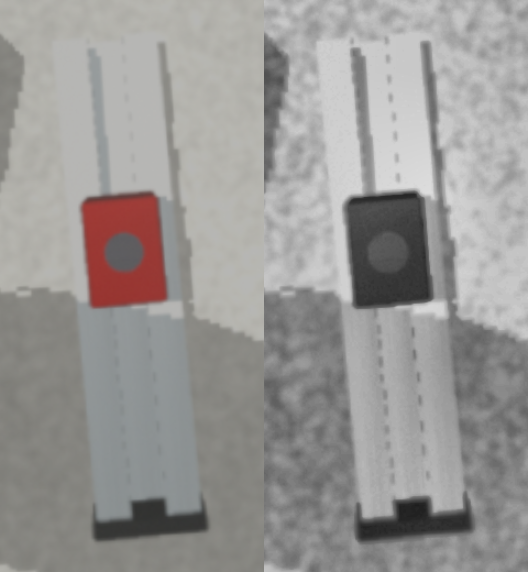

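The rectified rail's edges lean 5.1°, so the rail's +y points at 95.1°. Its origin is near (0.4665,-0.0118) and its open end at (0.457,0.098). The stop stands square at about (0.464,0.0055). I'm moving above it.

{"fn": "move_arm", "kwargs": {
  "steps": [
    {"fingers":1,"dx":0.1,"dy":0,"dz":0.3,"wx":0,"wy":0,"wz":-1.6},
    {"fingers":1,"dx":0.2,"dy":0,"dz":0.6,"wx":0,"wy":0,"wz":0},
    {"fingers":1,"dx":0.2,"dy":0,"dz":0.6,"wx":0,"wy":0,"wz":0},
    {"fingers":1,"dx":0,"dy":0,"dz":0.4,"wx":0,"wy":0,"wz":0},
    {"fingers":1,"dx":0,"dy":0,"dz":0.3,"wx":0,"wy":0,"wz":0},
    {"fingers":1,"dx":0,"dy":0,"dz":0,"wx":0,"wy":0,"wz":0},
    {"fingers":1,"dx":0,"dy":0,"dz":0,"wx":0,"wy":0,"wz":0},
    {"fingers":1,"dx":0,"dy":0,"dz":0,"wx":0,"wy":0,"wz":0},
    {"fingers":1,"dx":0,"dy":0,"dz":0,"wx":0,"wy":0,"wz":0},
    {"fingers":1,"dx":0,"dy":0,"dz":0,"wx":0,"wy":0,"wz":0}
  ]
}}

```text
time_s: 11.75
position: [0.4637, 0.0051, 0.1396]
ee_rot: [0.0, 0.675, 0.738, 0.0]
force: [-0.7, 0.0, 0.2]
width: 0.0853
finger_force: 0.0
```

```bash
python3 - <<'E'
from h import *
p6,i6=load("w6");p,im,s=snap("w7")
a=hole(i6,"red",(322,190));b=hole(im,"red",(322,240));print(a,b,tri([(p6,a,1),(p,b,1)]),onplane(p,b,.063,1))
q=onplane(p,b,.063,1)[0]
for bb in blobs(im,"red",300): print(bb[0],bb[1],rectfit(p,bb[2],.063))
go(q[0],q[1],.040,95.1)
E
```

```text
w7 t 11.8 tcp [0.4636 0.0051 0.1395] psi 95.15 w 0.0855
[321.79719888 190.43081232] [322.73783404 256.28213783] [0.46397404 0.00539075 0.06189071] [[0.46399733 0.00574245]]
[322.59755706 252.42558663] 3111 ((0.4638735961914062, 0.007323192596435547), (44.03012466430664, 30.583921432495117), np.float32(96.16784))
[554.28259587 275.1079646 ] 1695 ((0.6249801635742187, 0.004617704391479492), (39.03917694091797, 29.38735580444336), np.float32(120.367805))
GO total [0.01 0.01 1.99] wz 0.1 | q6 1.33 q1 -0.15
```

{"fn": "move_arm", "kwargs": {
  "steps": [
    {"fingers":1,"dx":0.01,"dy":0.01,"dz":0.3,"wx":0,"wy":0,"wz":0},
    {"fingers":1,"dx":0,"dy":0,"dz":0.5,"wx":0,"wy":0,"wz":0},
    {"fingers":1,"dx":0,"dy":0,"dz":0.6,"wx":0,"wy":0,"wz":0},
    {"fingers":1,"dx":0,"dy":0,"dz":0.4,"wx":0,"wy":0,"wz":0},
    {"fingers":1,"dx":0,"dy":0,"dz":0.19,"wx":0,"wy":0,"wz":0},
    {"fingers":-1,"dx":0,"dy":0,"dz":0,"wx":0,"wy":0,"wz":0},
    {"fingers":-1,"dx":0,"dy":0,"dz":0,"wx":0,"wy":0,"wz":0},
    {"fingers":-1,"dx":0,"dy":0,"dz":0,"wx":0,"wy":0,"wz":0},
    {"fingers":-1,"dx":0,"dy":0,"dz":0,"wx":0,"wy":0,"wz":0},
    {"fingers":-1,"dx":0,"dy":0,"dz":-0.02,"wx":0,"wy":0,"wz":0}
  ],
  "newtons": 40
}}

```text
time_s: 13.05
position: [0.464, 0.0057, 0.0411]
ee_rot: [0.0, 0.675, 0.738, 0.0]
force: [-0.0, -0.6, -1.7]
width: 0.0317
finger_force: 39.7
```

{"fn": "move_arm", "kwargs": {
  "steps": [
    {"fingers":-1,"dx":0.2,"dy":0,"dz":0,"wx":0,"wy":0,"wz":0},
    {"fingers":-1,"dx":0.3,"dy":0,"dz":0,"wx":0,"wy":0,"wz":0},
    {"fingers":-1,"dx":0.3,"dy":0,"dz":0,"wx":0,"wy":0,"wz":0},
    {"fingers":-1,"dx":0.3,"dy":0,"dz":0,"wx":0,"wy":0,"wz":0},
    {"fingers":-1,"dx":0.3,"dy":0,"dz":0,"wx":0,"wy":0,"wz":0},
    {"fingers":-1,"dx":0.3,"dy":0,"dz":0,"wx":0,"wy":0,"wz":0},
    {"fingers":-1,"dx":0.3,"dy":0,"dz":0,"wx":0,"wy":0,"wz":0},
    {"fingers":-1,"dx":0.3,"dy":0,"dz":0,"wx":0,"wy":0,"wz":0},
    {"fingers":-1,"dx":0.3,"dy":0,"dz":0,"wx":0,"wy":0,"wz":0},
    {"fingers":-1,"dx":0.2,"dy":0,"dz":0,"wx":0,"wy":0,"wz":0}
  ]
}}

```text
time_s: 14.3
position: [0.4513, 0.1461, 0.0408]
ee_rot: [-0.0, 0.674, 0.738, 0.0]
force: [-0.0, -0.4, -1.1]
width: 0.0316
finger_force: 39.7
```

```bash
python3 - <<'E'
from h import *
p,im,s=snap("w8");print(s["force"])
m=blobs(im,"red",300)
for bb in m: print(bb[0],bb[1])
b=hole(im,"red",(322,330));q=onplane(p,b,.0635,1)[0];print(b,q,q-s["position"][:2])
E
```

```text
w8 t 14.35 tcp [0.4512 0.1468 0.0408] psi 95.21 w 0.0316
[-0.26984774  0.42762737 -0.8873463 ]
[321.02574167 320.7911456 ] 10955
[321.522475   343.68205297] [0.45093992 0.1469712 ] [-0.00025841  0.00018076]
```

View pics/w8.png

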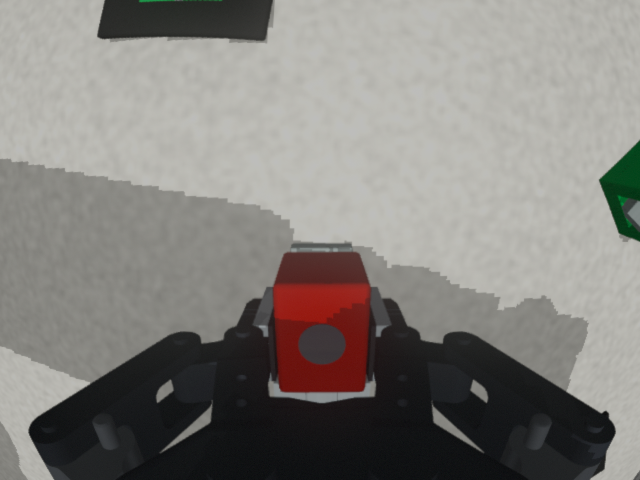

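w8 shows the stop held upright, clear of the rail at about 159 mm from its origin. I'll lift it, carry it to the red pad and turn it.

{"fn": "move_arm", "kwargs": {
  "steps": [
    {"fingers":-1,"dx":0,"dy":0,"dz":-0.3,"wx":0,"wy":0,"wz":0},
    {"fingers":-1,"dx":0,"dy":0,"dz":-0.8,"wx":0,"wy":0,"wz":0},
    {"fingers":-1,"dx":0,"dy":0,"dz":-0.8,"wx":0,"wy":0,"wz":0},
    {"fingers":-1,"dx":-0.3,"dy":0.3,"dz":-0.3,"wx":0,"wy":0,"wz":0},
    {"fingers":-1,"dx":-0.6,"dy":0.5,"dz":0,"wx":0,"wy":0,"wz":0},
    {"fingers":-1,"dx":-0.7,"dy":0.7,"dz":0,"wx":0,"wy":0,"wz":0},
    {"fingers":-1,"dx":-0.7,"dy":0.7,"dz":0,"wx":0,"wy":0,"wz":0},
    {"fingers":-1,"dx":-0.7,"dy":0.7,"dz":0,"wx":0,"wy":0,"wz":0},
    {"fingers":-1,"dx":-0.7,"dy":0.7,"dz":0,"wx":0,"wy":0,"wz":0},
    {"fingers":-1,"dx":-0.7,"dy":0.6,"dz":0,"wx":0,"wy":0,"wz":0}
  ]
}}

```text
time_s: 15.6
position: [0.6813, -0.0564, 0.1504]
ee_rot: [-0.0, 0.675, 0.738, -0.0]
force: [1.1, -0.1, -2.3]
width: 0.0319
finger_force: 40.2
```

{"fn": "move_arm", "kwargs": {
  "steps": [
    {"fingers":-1,"dx":-0.5,"dy":0.45,"dz":0,"wx":0,"wy":0,"wz":0},
    {"fingers":-1,"dx":-0.3,"dy":0.2,"dz":0,"wx":0,"wy":0,"wz":-5},
    {"fingers":-1,"dx":0,"dy":0,"dz":0,"wx":0,"wy":0,"wz":-8},
    {"fingers":-1,"dx":0,"dy":0,"dz":0,"wx":0,"wy":0,"wz":-8},
    {"fingers":-1,"dx":0,"dy":0,"dz":0,"wx":0,"wy":0,"wz":-4.4},
    {"fingers":-1,"dx":0,"dy":0,"dz":0,"wx":0,"wy":0,"wz":0},
    {"fingers":-1,"dx":0,"dy":0,"dz":0,"wx":0,"wy":0,"wz":0},
    {"fingers":-1,"dx":0,"dy":0,"dz":0,"wx":0,"wy":0,"wz":0},
    {"fingers":-1,"dx":0,"dy":0,"dz":0,"wx":0,"wy":0,"wz":0},
    {"fingers":-1,"dx":0,"dy":0,"dz":0,"wx":0,"wy":0,"wz":0}
  ]
}}

```text
time_s: 16.85
position: [0.7162, -0.092, 0.1508]
ee_rot: [-0.0, 0.496, 0.868, -0.0]
force: [-0.5, -0.2, -1.3]
width: 0.0318
finger_force: 40.1
```

```bash
python3 - <<'E'
from h import *
p,im,s=snap("w9");p6,_=load("w6")
for b in blobs(im,"red",800): print(b[0],b[1],rectfit(p,b[2],.006),tri([(p6,(505.7,216.4),1),(p,b[0],1)]))
h=hole(im,"red",(322,340));q=onplane(p,h,s["position"][2]+.0225,1)[0];print(h,q-s["position"][:2])
go(.6714,-.0133,.047)
E
```

```text
w9 t 16.9 tcp [ 0.7162 -0.092   0.1508] psi 120.55 w 0.0317
[324.98489882 111.01902748] 3311 ((0.6716932373046876, -0.013545196533203125), (48.1036491394043, 36.65999221801758), np.float32(120.653656)) [ 0.67177025 -0.01362245  0.00386997]
[321.45235081 319.84620253] 11060 ((0.7581909790039062, -0.16519277954101563), (133.22372436523438, 79.84496307373047), np.float32(120.61659)) [ 0.672617   -0.04843796  0.11448222]
[321.59249564 343.52552356] [-0.00120588  0.00046097]
GO total [1.81 0.03 2.08] wz 0 | q6 0.81 q1 -0.23
```

{"fn": "move_arm", "kwargs": {
  "steps": [
    {"fingers":-1,"dx":0.3,"dy":0.04,"dz":0,"wx":0,"wy":0,"wz":0},
    {"fingers":-1,"dx":0.6,"dy":0,"dz":0.1,"wx":0,"wy":0,"wz":0},
    {"fingers":-1,"dx":0.6,"dy":0,"dz":0.3,"wx":0,"wy":0,"wz":0},
    {"fingers":-1,"dx":0.29,"dy":0,"dz":0.4,"wx":0,"wy":0,"wz":0},
    {"fingers":-1,"dx":0,"dy":0,"dz":0.5,"wx":0,"wy":0,"wz":0},
    {"fingers":-1,"dx":0,"dy":0,"dz":0.4,"wx":0,"wy":0,"wz":0},
    {"fingers":-1,"dx":0,"dy":0,"dz":0.25,"wx":0,"wy":0,"wz":0},
    {"fingers":-1,"dx":0,"dy":0,"dz":0.16,"wx":0,"wy":0,"wz":0},
    {"fingers":-1,"dx":0,"dy":0,"dz":0.08,"wx":0,"wy":0,"wz":0},
    {"fingers":-1,"dx":0,"dy":0,"dz":0,"wx":0,"wy":0,"wz":0}
  ]
}}

```text
time_s: 18.15
position: [0.6729, -0.014, 0.0419]
ee_rot: [0.0, 0.496, 0.868, 0.0]
force: [0.5, -0.3, -2.0]
width: 0.0313
finger_force: 40.3
```

{"fn": "move_arm", "kwargs": {
  "steps": [
    {"fingers":-1,"dx":0,"dy":0,"dz":0.02,"wx":0,"wy":0,"wz":0},
    {"fingers":-1,"dx":0,"dy":0,"dz":0,"wx":0,"wy":0,"wz":0},
    {"fingers":1,"dx":0,"dy":0,"dz":0,"wx":0,"wy":0,"wz":0},
    {"fingers":1,"dx":0,"dy":0,"dz":0,"wx":0,"wy":0,"wz":0},
    {"fingers":1,"dx":0,"dy":0,"dz":0,"wx":0,"wy":0,"wz":0},
    {"fingers":1,"dx":0,"dy":0,"dz":-0.3,"wx":0,"wy":0,"wz":0},
    {"fingers":1,"dx":0,"dy":0,"dz":-0.8,"wx":0,"wy":0,"wz":0},
    {"fingers":1,"dx":0,"dy":0,"dz":-0.9,"wx":0,"wy":0,"wz":0},
    {"fingers":1,"dx":0,"dy":0,"dz":-0.9,"wx":0,"wy":0,"wz":0},
    {"fingers":1,"dx":0,"dy":0,"dz":-0.4,"wx":0,"wy":0,"wz":0}
  ]
}}

```text
time_s: 19.4
position: [0.6737, -0.0141, 0.2097]
ee_rot: [0.002, 0.496, 0.868, 0.001]
force: [0.5, 0.7, -0.9]
width: 0.0852
finger_force: 0.0
```

```bash
python3 - <<'E'
from h import *
p,im,s=snap("w10");list_blobs(p,im)
h=hole(im,"red",(322,240));print(h,"stop",onplane(p,h,.064,1))
for b in blobs(im,"red",800): print(b[0],rectfit(p,b[2],.064))
E
```

```text
w10 t 19.45 tcp [ 0.6743 -0.0141  0.2114] psi 120.56 w 0.0852
red [603.8  50.5] 1411 [0.844 0.312]
red [319.8 220.4] 2489 [ 0.675 -0.019]
yellow [  8.1 301.8] 634 [ 0.369 -0.319]
blue [215.  355.6] 561 [ 0.652 -0.205]
[319.9028169  228.79201878] stop [[ 0.67182387 -0.01421262]]
[603.77179305  50.45357902] ((0.8106384887695313, 0.2705962524414062), (99.7250747680664, 21.522066116333008), np.float32(68.16232))
[319.83929289 220.36520691] ((0.6688951416015625, -0.009921834945678712), (54.12065887451172, 31.333072662353516), np.float32(121.186005))
```

The stop sits at (0.6718,-0.0142), centred on its pad at (0.6717,-0.0135). The V-block is next.

{"fn": "move_arm", "kwargs": {
  "steps": [
    {"fingers":1,"dx":0.3,"dy":0.1,"dz":0,"wx":0,"wy":0,"wz":0},
    {"fingers":1,"dx":0.6,"dy":0.2,"dz":0,"wx":0,"wy":0,"wz":0},
    {"fingers":1,"dx":0.8,"dy":0.3,"dz":0,"wx":0,"wy":0,"wz":0},
    {"fingers":1,"dx":0.8,"dy":0.3,"dz":0,"wx":0,"wy":0,"wz":0},
    {"fingers":1,"dx":0.8,"dy":0.3,"dz":0,"wx":0,"wy":0,"wz":0},
    {"fingers":1,"dx":0.7,"dy":0.2,"dz":0,"wx":0,"wy":0,"wz":0},
    {"fingers":1,"dx":0.36,"dy":0.1,"dz":0,"wx":0,"wy":0,"wz":5},
    {"fingers":1,"dx":0,"dy":0,"dz":0,"wx":0,"wy":0,"wz":10},
    {"fingers":1,"dx":0,"dy":0,"dz":0,"wx":0,"wy":0,"wz":10},
    {"fingers":1,"dx":0,"dy":0,"dz":0,"wx":0,"wy":0,"wz":10}
  ]
}}

```text
time_s: 20.7
position: [0.6247, 0.2129, 0.2036]
ee_rot: [-0.001, 0.736, 0.677, -0.001]
force: [-0.1, 0.3, -0.1]
width: 0.0857
finger_force: 0.0
```

{"fn": "move_arm", "kwargs": {
  "steps": [
    {"fingers":1,"dx":0,"dy":0,"dz":0,"wx":0,"wy":0,"wz":10},
    {"fingers":1,"dx":0,"dy":0,"dz":0,"wx":0,"wy":0,"wz":10},
    {"fingers":1,"dx":0,"dy":0,"dz":0,"wx":0,"wy":0,"wz":10},
    {"fingers":1,"dx":0,"dy":0,"dz":0,"wx":0,"wy":0,"wz":10},
    {"fingers":1,"dx":0,"dy":0,"dz":0,"wx":0,"wy":0,"wz":5},
    {"fingers":1,"dx":0,"dy":0,"dz":0,"wx":0,"wy":0,"wz":0},
    {"fingers":1,"dx":0,"dy":0,"dz":0,"wx":0,"wy":0,"wz":0},
    {"fingers":1,"dx":0,"dy":0,"dz":0,"wx":0,"wy":0,"wz":0},
    {"fingers":1,"dx":0,"dy":0,"dz":0,"wx":0,"wy":0,"wz":0},
    {"fingers":1,"dx":0,"dy":0,"dz":0,"wx":0,"wy":0,"wz":0}
  ]
}}

```text
time_s: 21.95
position: [0.6262, 0.2119, 0.2053]
ee_rot: [-0.0, 0.938, 0.347, 0.0]
force: [-0.4, -0.5, 0.5]
width: 0.0857
finger_force: 0.0
```

```bash
python3 - <<'E'
from h import *
p,im,s=snap("w11");list_blobs(p,im,.036,100)
E
```

```text
w11 t 22.0 tcp [0.6262 0.2119 0.2053] psi 40.56 w 0.0854
red [412.2   8.8] 547 [0.815 0.274]
red [500.3 312.3] 293 [0.675 0.023]
red [521.6 333.9] 1454 [ 0.675 -0.019]
green [301.9 211.7] 575 [0.624 0.23 ]
green [339.1 210.8] 543 [0.645 0.207]
green [118.8 326.9] 622 [0.412 0.3  ]
green [109. 339.] 548 [0.389 0.302]
blue [114.9 166.8] 2762 [0.548 0.387]
```

View pics/w11.png

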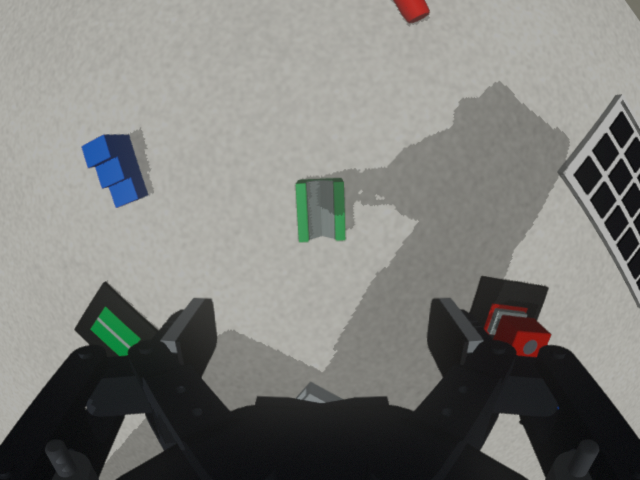

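w11 shows the V-block at (320,210) almost aligned with the gripper. The gauge is at (115,170), the green pad at (115,333), and the stop stands on its pad at (520,330).

```bash
cat >> h.py <<'E'
def topmask(im,c,near,rad,vfrac=.8):
    m=mask(im,c).astype(bool);v=cv2.cvtColor(im,cv2.COLOR_RGB2HSV)[:,:,2]
    yy,xx=np.mgrid[:480,:640];m&=np.hypot(xx-near[0],yy-near[1])<rad
    return m&(v>vfrac*np.percentile(v[m],90))
def hullfit(p,m,z):
    pts=np.argwhere(m)[:,::-1].astype(float);w=onplane(p,pts,z,1)
    r=cv2.minAreaRect((w*1000).astype(np.float32));B=cv2.boxPoints(r);e,f=B[1]-B[0],B[2]-B[1]
    e=e if np.linalg.norm(e)>np.linalg.norm(f) else f
    return np.array(r[0])/1000,sorted(r[1]),np.degrees(np.arctan2(e[1],e[0]))%180
E
python3 - <<'E'
from h import *
p,im=load("w11")
v=cv2.cvtColor(im,cv2.COLOR_RGB2HSV)[:,:,2]
print("col 302",v[174:190,302],v[235:246,302],"row 210",v[210,294:310])
for f in(.6,.7,.8,.9): print(f,hullfit(p,topmask(im,"green",(321,211),50,f),.036))
E
```

```text
col 302 [174 173 172 164 141 103  80  77  83 118 148 153 153 152 153 152] [149 149 149 149 149 148 148 156 171 172 172] row 210 [175 173 160 146 151 152 152 152 152 151 150 149 132 103  98 101]
0.6 (array([0.63422644, 0.21851807]), [38.52479553222656, 48.8033561706543], np.float32(42.93882))
0.7 (array([0.63421204, 0.21850467]), [38.52479553222656, 48.7640495300293], np.float32(42.938725))
0.8 (array([0.63415314, 0.21845093]), [38.52154541015625, 48.570098876953125], np.float32(43.013916))
0.9 (array([0.63385266, 0.21840916]), [38.172698974609375, 48.07372283935547], np.float32(43.01399))
```

{"fn": "move_arm", "kwargs": {
  "steps": [
    {"fingers":1,"dx":0.1,"dy":0,"dz":0.3,"wx":0,"wy":0,"wz":0},
    {"fingers":1,"dx":0.11,"dy":0,"dz":0.5,"wx":0,"wy":0,"wz":-2.4},
    {"fingers":1,"dx":0,"dy":0,"dz":0.5,"wx":0,"wy":0,"wz":0},
    {"fingers":1,"dx":0,"dy":0,"dz":0.4,"wx":0,"wy":0,"wz":0},
    {"fingers":1,"dx":0,"dy":0,"dz":0,"wx":0,"wy":0,"wz":0},
    {"fingers":1,"dx":0,"dy":0,"dz":0,"wx":0,"wy":0,"wz":0},
    {"fingers":1,"dx":0,"dy":0,"dz":0,"wx":0,"wy":0,"wz":0},
    {"fingers":1,"dx":0,"dy":0,"dz":0,"wx":0,"wy":0,"wz":0},
    {"fingers":1,"dx":0,"dy":0,"dz":0,"wx":0,"wy":0,"wz":0},
    {"fingers":1,"dx":0,"dy":0,"dz":0,"wx":0,"wy":0,"wz":0}
  ]
}}

```text
time_s: 23.25
position: [0.6342, 0.2187, 0.1205]
ee_rot: [0.0, 0.931, 0.366, 0.0]
force: [-0.5, 0.0, 0.4]
width: 0.0856
finger_force: 0.0
```

```bash
python3 - <<'E'
from h import *
p,im,s=snap("w12");list_blobs(p,im,.036,300)
g=[b for b in blobs(im,"green",300) if 250<b[0][0]<400]
n=np.mean([b[0] for b in g],0);m=topmask(im,"green",n,85)
f=hullfit(p,m,.036);print(f)
p0,i0=load("w11");m0=topmask(i0,"green",(321,211),50)
mid=lambda m:np.array(cv2.minAreaRect(np.argwhere(m)[:,::-1].astype(np.float32))[0])
print("tri",tri([(p0,mid(m0),1),(p,mid(m),1)]))
go(*f[0],.018,f[2])
E
```

```text
w12 t 23.3 tcp [0.6342 0.2187 0.1204] psi 42.96 w 0.0856
green [295.  253.2] 1010 [0.624 0.23 ]
green [345.2 252.1] 1032 [0.646 0.208]
blue [ 63.1 179.3] 4709 [0.552 0.384]
(array([0.6267915 , 0.21168472]), [28.05955696105957, 38.71200180053711], np.float32(132.95917))
tri [0.64290587 0.22586904 0.09610541]
GO total [-0.21  0.    2.05] wz -90.0 | q6 2.62 q1 0.22
```

```bash
python3 - <<'E'
from h import *
p,im=load("w12");p0,i0=load("w11")
print("tri",tri([(p0,np.array([320.5,211.3]),1),(p,np.array([320.1,252.6]),1)]),onplane(p,(320.1,252.6),.036,1))
v=cv2.cvtColor(im,cv2.COLOR_RGB2HSV)[:,:,2]
for c in(295,345): print(c,v[200:300:3,c])
go(.6341,.2185,.018,43)
E
```

```text
tri [0.63351766 0.21789588 0.02938816] [[0.63499886 0.21922836]]
295 [122 124  72  69  70  93 102 101 102 101 101 101 101 100 101 100 100 100
  99  99 131 138 138 137 137 137 137 136 136 136 134 162 160 158]
345 [124 123  69  66  66  91 100 101 100 100 100  99  98  99 100  99 102 100
  99  98  99 134 134 135 134 134 134 133 134 133 132 166 169 168]
GO total [-0.01  0.    2.05] wz -0.0 | q6 2.62 q1 0.22
```

{"fn": "move_arm", "kwargs": {
  "steps": [
    {"fingers":1,"dx":0,"dy":0,"dz":0.3,"wx":0,"wy":0,"wz":0},
    {"fingers":1,"dx":0,"dy":0,"dz":0.5,"wx":0,"wy":0,"wz":0},
    {"fingers":1,"dx":0,"dy":0,"dz":0.6,"wx":0,"wy":0,"wz":0},
    {"fingers":1,"dx":0,"dy":0,"dz":0.4,"wx":0,"wy":0,"wz":0},
    {"fingers":1,"dx":0,"dy":0,"dz":0.25,"wx":0,"wy":0,"wz":0},
    {"fingers":-1,"dx":0,"dy":0,"dz":0,"wx":0,"wy":0,"wz":0},
    {"fingers":-1,"dx":0,"dy":0,"dz":0,"wx":0,"wy":0,"wz":0},
    {"fingers":-1,"dx":0,"dy":0,"dz":0,"wx":0,"wy":0,"wz":0},
    {"fingers":-1,"dx":0,"dy":0,"dz":0,"wx":0,"wy":0,"wz":0},
    {"fingers":-1,"dx":0,"dy":0,"dz":0,"wx":0,"wy":0,"wz":0}
  ],
  "newtons": 40
}}

```text
time_s: 24.55
position: [0.6349, 0.219, 0.0189]
ee_rot: [0.0, 0.931, 0.366, 0.001]
force: [0.2, 0.2, 5.6]
width: 0.0396
finger_force: 42.3
```

{"fn": "move_arm", "kwargs": {
  "steps": [
    {"fingers":-1,"dx":0,"dy":0,"dz":-0.3,"wx":0,"wy":0,"wz":0},
    {"fingers":-1,"dx":0,"dy":0,"dz":-0.8,"wx":0,"wy":0,"wz":0},
    {"fingers":-1,"dx":-0.2,"dy":-0.2,"dz":-0.8,"wx":0,"wy":0,"wz":0},
    {"fingers":-1,"dx":-0.5,"dy":-0.4,"dz":-0.3,"wx":0,"wy":0,"wz":0},
    {"fingers":-1,"dx":-0.7,"dy":-0.6,"dz":0,"wx":0,"wy":0,"wz":0},
    {"fingers":-1,"dx":-0.7,"dy":-0.6,"dz":0,"wx":0,"wy":0,"wz":0},
    {"fingers":-1,"dx":-0.7,"dy":-0.6,"dz":0,"wx":0,"wy":0,"wz":0},
    {"fingers":-1,"dx":-0.6,"dy":-0.6,"dz":0,"wx":0,"wy":0,"wz":0},
    {"fingers":-1,"dx":-0.4,"dy":-0.4,"dz":0,"wx":0,"wy":0,"wz":0},
    {"fingers":-1,"dx":-0.2,"dy":-0.2,"dz":0,"wx":0,"wy":0,"wz":-3}
  ]
}}

```text
time_s: 25.8
position: [0.3635, 0.2141, 0.1285]
ee_rot: [-0.0, 0.92, 0.391, 0.0]
force: [1.4, 0.0, -1.9]
width: 0.0393
finger_force: 41.4
```

{"fn": "move_arm", "kwargs": {
  "steps": [
    {"fingers":-1,"dx":0,"dy":0,"dz":0,"wx":0,"wy":0,"wz":-8},
    {"fingers":-1,"dx":0,"dy":0,"dz":0,"wx":0,"wy":0,"wz":-8},
    {"fingers":-1,"dx":0,"dy":0,"dz":0,"wx":0,"wy":0,"wz":-8},
    {"fingers":-1,"dx":0,"dy":0,"dz":0,"wx":0,"wy":0,"wz":-8},
    {"fingers":-1,"dx":0,"dy":0,"dz":0,"wx":0,"wy":0,"wz":-6},
    {"fingers":-1,"dx":0,"dy":0,"dz":0,"wx":0,"wy":0,"wz":-2},
    {"fingers":-1,"dx":0,"dy":0,"dz":0,"wx":0,"wy":0,"wz":0},
    {"fingers":-1,"dx":0,"dy":0,"dz":0,"wx":0,"wy":0,"wz":0},
    {"fingers":-1,"dx":0,"dy":0,"dz":0,"wx":0,"wy":0,"wz":0},
    {"fingers":-1,"dx":0,"dy":0,"dz":0,"wx":0,"wy":0,"wz":0}
  ]
}}

```text
time_s: 27.05
position: [0.3652, 0.2142, 0.1278]
ee_rot: [-0.0, 0.732, 0.682, -0.0]
force: [0.2, 0.7, -2.2]
width: 0.0393
finger_force: 41.4
```

```bash
python3 - <<'E'
from h import *
p,im,s=snap("w13");list_blobs(p,im,.006,300)
g=sorted(blobs(im,"green",300),key=lambda b:b[0][1])[:2]
m=g[0][2]|g[1][2];f=hullfit(p,m,.006);print(f)
pt=cams.camera_params("top");print("pad tri",tri([(p,(g[0][0]+g[1][0])/2,1),(pt,(148.85,309.7),0)]))
# held block
z=s["position"][2]-.0189+.036
B=[b for b in blobs(im,"green",300) if b[0][1]>230]
print([(b[0],b[1],onplane(p,b[0],z,1)[0]-s["position"][:2]) for b in B])
go(*f[0],.026,f[2])
E
```

```text
w13 t 27.1 tcp [0.3651 0.2142 0.1278] psi 85.94 w 0.0392
red [ 22.9 405.5] 5517 [-0.009  0.034]
red [622.5 427.2] 696 [ 0.735 -0.063]
green [304.6 105.9] 2348 [0.36  0.306]
green [341.3 106. ] 2332 [0.385 0.304]
green [364.8 329.9] 3136 [0.393 0.139]
green [278.3 331.9] 3037 [0.326 0.142]
blue [531.7  17.1] 1786 [0.537 0.377]
(array([0.37248178, 0.30532263]), [44.36228942871094, 53.98554611206055], np.float32(86.094246))
pad tri [0.37260123 0.30443769 0.01166768]
[(array([364.7911352 , 329.86033163]), np.int32(3136), array([0.01521431, 0.00190126])), (array([278.27197893, 331.93315772]), np.int32(3037), array([-0.01480597,  0.00320131]))]
GO total [1.83 0.02 2.04] wz -0.2 | q6 2.0 q1 0.36
```

View pics/w13.png

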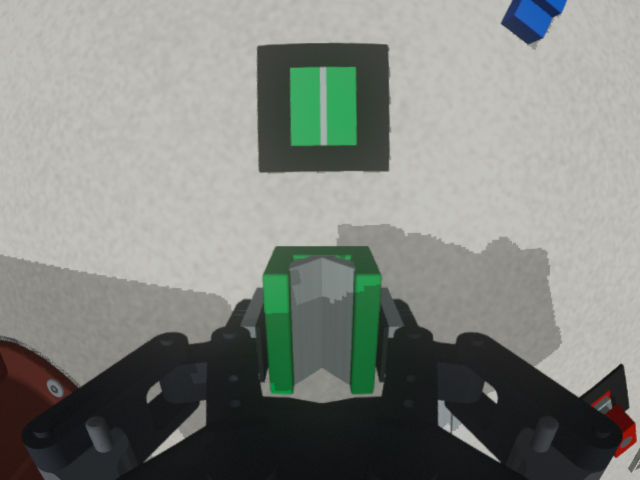

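w13 shows the V-block held level with its top face spanning rows 274 to 393, and the green pad rectangle centred at (323,106). The groove and the painted line are parallel.

```bash
python3 - <<'E'
from h import *
p,im=load("w13");s=read_state();m=rot(s["ee_rot"]);z=s["position"][2]-.0189+.036
v=cv2.cvtColor(im,cv2.COLOR_RGB2HSV)[:,:,2];print(v[264:284:2,278],v[384:400:2,280])
for uv in[(277,274),(366,274),(281,393),(364,393)]:
    print(uv,((m.T@np.append(onplane(p,uv,z,1)[0]-s["position"][:2],0))[:2]*1000).round(1))
E
```

```text
[ 85  85  85  85  85 114 146 155 155 154] [105 105 105 113 143 132 116  34]
(277, 274) [ 23.7 -14.5]
(366, 274) [23.7 14.6]
(281, 393) [-25.1 -15.4]
(364, 393) [-25.1  16.2]
```

{"fn": "move_arm", "kwargs": {
  "steps": [
    {"fingers":-1,"dx":0.3,"dy":0.02,"dz":0,"wx":0,"wy":0,"wz":-0.2},
    {"fingers":-1,"dx":0.6,"dy":0,"dz":0.1,"wx":0,"wy":0,"wz":0},
    {"fingers":-1,"dx":0.6,"dy":0,"dz":0.3,"wx":0,"wy":0,"wz":0},
    {"fingers":-1,"dx":0.34,"dy":0,"dz":0.4,"wx":0,"wy":0,"wz":0},
    {"fingers":-1,"dx":0,"dy":0,"dz":0.5,"wx":0,"wy":0,"wz":0},
    {"fingers":-1,"dx":0,"dy":0,"dz":0.4,"wx":0,"wy":0,"wz":0},
    {"fingers":-1,"dx":0,"dy":0,"dz":0.2,"wx":0,"wy":0,"wz":0},
    {"fingers":-1,"dx":0,"dy":0,"dz":0.1,"wx":0,"wy":0,"wz":0},
    {"fingers":-1,"dx":0,"dy":0,"dz":0.05,"wx":0,"wy":0,"wz":0},
    {"fingers":-1,"dx":0,"dy":0,"dz":0,"wx":0,"wy":0,"wz":0}
  ]
}}

```text
time_s: 28.35
position: [0.3727, 0.3061, 0.0257]
ee_rot: [0.0, 0.73, 0.683, 0.0]
force: [0.7, 0.2, -2.2]
width: 0.0395
finger_force: 41.4
```

{"fn": "move_arm", "kwargs": {
  "steps": [
    {"fingers":-1,"dx":0,"dy":0,"dz":0.015,"wx":0,"wy":0,"wz":0},
    {"fingers":-1,"dx":0,"dy":0,"dz":0,"wx":0,"wy":0,"wz":0},
    {"fingers":1,"dx":0,"dy":0,"dz":0,"wx":0,"wy":0,"wz":0},
    {"fingers":1,"dx":0,"dy":0,"dz":0,"wx":0,"wy":0,"wz":0},
    {"fingers":1,"dx":0,"dy":0,"dz":0,"wx":0,"wy":0,"wz":0},
    {"fingers":1,"dx":0,"dy":0,"dz":-0.3,"wx":0,"wy":0,"wz":0},
    {"fingers":1,"dx":0,"dy":0,"dz":-0.8,"wx":0,"wy":0,"wz":0},
    {"fingers":1,"dx":0,"dy":0,"dz":-0.9,"wx":0,"wy":0,"wz":0},
    {"fingers":1,"dx":0,"dy":0,"dz":-0.9,"wx":0,"wy":0,"wz":0},
    {"fingers":1,"dx":0,"dy":0,"dz":-0.6,"wx":0,"wy":0,"wz":0}
  ]
}}

```text
time_s: 29.6
position: [0.3728, 0.3062, 0.2017]
ee_rot: [0.0, 0.73, 0.683, 0.001]
force: [0.2, 0.4, -0.3]
width: 0.0856
finger_force: 0.0
```

```bash
python3 - <<'E'
from h import *
p,im,s=snap("w14");list_blobs(p,im,.042,300)
for f in(.4,.7): print(hullfit(p,topmask(im,"green",(322,230),70,f),.042))
E
```

```text
w14 t 29.65 tcp [0.3741 0.307  0.2048] psi 86.16 w 0.0853
red [ 36.  385.8] 324 [-0.003  0.129]
red [133.4 444.3] 941 [0.125 0.054]
green [302.6 220.7] 843 [0.358 0.312]
green [339.5 220.2] 847 [0.388 0.31 ]
blue [503.6 115.5] 2948 [0.531 0.392]
(array([0.37271402, 0.30826144]), [40.234832763671875, 57.49538803100586], np.float32(86.17387))
(array([0.37269763, 0.30870776]), [39.674705505371094, 56.632869720458984], np.float32(86.11953))
```

{"fn": "move_arm", "kwargs": {
  "steps": [
    {"fingers":1,"dx":0.2,"dy":0.4,"dz":0,"wx":0,"wy":0,"wz":0},
    {"fingers":1,"dx":0.3,"dy":0.6,"dz":0,"wx":0,"wy":0,"wz":0},
    {"fingers":1,"dx":0.4,"dy":0.7,"dz":0,"wx":0,"wy":0,"wz":0},
    {"fingers":1,"dx":0.4,"dy":0.7,"dz":0,"wx":0,"wy":0,"wz":0},
    {"fingers":1,"dx":0.3,"dy":0.5,"dz":0,"wx":0,"wy":0,"wz":0},
    {"fingers":1,"dx":0.23,"dy":0.34,"dz":0,"wx":0,"wy":0,"wz":0},
    {"fingers":1,"dx":0,"dy":0,"dz":0,"wx":0,"wy":0,"wz":0},
    {"fingers":1,"dx":0,"dy":0,"dz":0,"wx":0,"wy":0,"wz":0},
    {"fingers":1,"dx":0,"dy":0,"dz":0,"wx":0,"wy":0,"wz":0},
    {"fingers":1,"dx":0,"dy":0,"dz":0,"wx":0,"wy":0,"wz":0}
  ]
}}

```text
time_s: 30.9
position: [0.5397, 0.3862, 0.1999]
ee_rot: [0.0, 0.73, 0.683, 0.0]
force: [-0.0, -0.0, 0.0]
width: 0.0855
finger_force: 0.0
```

```bash
python3 - <<'E'
from h import *
p,im,s=snap("w15");list_blobs(p,im,.036,300)
E
```

```text
w15 t 30.95 tcp [0.5399 0.3862 0.1999] psi 86.16 w 0.0858
red [594.2 271. ] 1734 [0.819 0.322]
green [152.7 305.4] 1106 [0.376 0.321]
blue [322.5 216.6] 2513 [0.541 0.393]
```

View pics/w15.png

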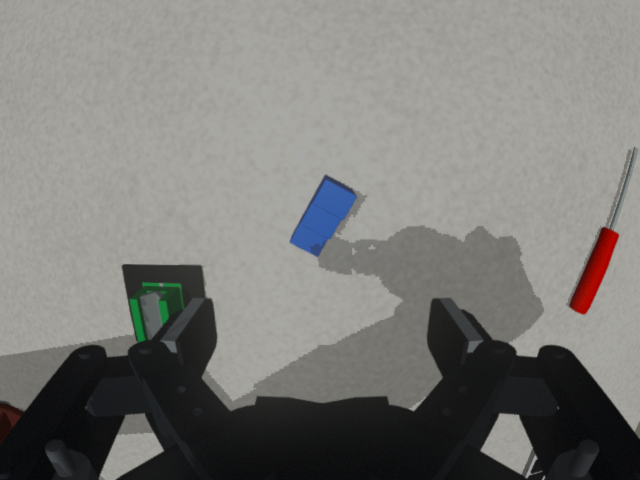

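w15 shows the gauge at (322,217). Its low end has corners (291,241) and (318,256), and its tall end has corners (327,179) and (354,194). The V-block stands on its pad at lower left.

```bash
python3 - <<'E'
from h import *
p,im=load("w15")
lo=np.vstack([onplane(p,(291,241),.024,1),onplane(p,(318,256),.024,1)]);hi=np.vstack([onplane(p,(327,179),.048,1),onplane(p,(354,194),.048,1)])
for a,b in((lo,hi),(hi*0+np.vstack([onplane(p,(327,179),.024,1),onplane(p,(354,194),.024,1)]),np.vstack([onplane(p,(291,241),.048,1),onplane(p,(318,256),.048,1)]))):
    d=b.mean(0)-a.mean(0);w=[x[1]-x[0] for x in(a,b)]
    print("c",(a.mean(0)+b.mean(0))/2,"L",np.hypot(*d),"yaw",np.degrees(np.arctan2(d[1],d[0])),"W",[np.hypot(*x) for x in w],[np.degrees(np.arctan2(x[1],x[0]))+90 for x in w])
m=topmask(im,"blue",(322,216),60,.5);print(hullfit(p,m,.036))
b=[x for x in blobs(im,"blue",300)][0]
v=cv2.cvtColor(im,cv2.COLOR_RGB2HSV)[:,:,2]
t=np.linspace(-.2,1.2,43);print([int(v[int(round(248.5+(186.5-248.5)*k)),int(round(304.5+36*k))]) for k in t])
go(.541,.393,.14,58.5)
E
```

```text
c [0.5399307  0.39084058] L 0.06327372196262863 yaw 58.726358896637144 W [np.float64(0.026688884941112274), np.float64(0.023696782223485074)] [np.float64(55.97943221861302), np.float64(57.21537363828822)]
c [0.54125685 0.39284678] L 0.05488196195600437 yaw -125.99330778209747 W [np.float64(0.025709679076025258), np.float64(0.024599322782949497)] [np.float64(57.21537363828822), np.float64(55.97943221861286)]
(array([0.54056976, 0.39146716]), [29.46055793762207, 60.84320831298828], np.float32(56.04021))
[162, 161, 161, 162, 160, 157, 163, 162, 163, 163, 164, 164, 165, 165, 161, 162, 164, 164, 164, 164, 165, 165, 165, 165, 150, 164, 165, 166, 165, 166, 165, 166, 166, 166, 166, 166, 101, 85, 162, 165, 164, 165, 166]
GO total [0.14 0.01 1.2 ] wz 27.7 | q6 2.15 q1 0.51
```

{"fn": "move_arm", "kwargs": {
  "steps": [
    {"fingers":1,"dx":0.1,"dy":0,"dz":0.2,"wx":0,"wy":0,"wz":0},
    {"fingers":1,"dx":0,"dy":0,"dz":0.3,"wx":0,"wy":0,"wz":7},
    {"fingers":1,"dx":0,"dy":0,"dz":0.3,"wx":0,"wy":0,"wz":8},
    {"fingers":1,"dx":0,"dy":0,"dz":0.2,"wx":0,"wy":0,"wz":8},
    {"fingers":1,"dx":0,"dy":0,"dz":0,"wx":0,"wy":0,"wz":6},
    {"fingers":1,"dx":0,"dy":0,"dz":0,"wx":0,"wy":0,"wz":0},
    {"fingers":1,"dx":0,"dy":0,"dz":0,"wx":0,"wy":0,"wz":0},
    {"fingers":1,"dx":0,"dy":0,"dz":0,"wx":0,"wy":0,"wz":0},
    {"fingers":1,"dx":0,"dy":0,"dz":0,"wx":0,"wy":0,"wz":0},
    {"fingers":1,"dx":0,"dy":0,"dz":0,"wx":0,"wy":0,"wz":0}
  ]
}}

```text
time_s: 32.2
position: [0.5405, 0.3913, 0.1496]
ee_rot: [0.0, 0.878, 0.478, 0.0]
force: [-0.0, -0.5, 0.1]
width: 0.0854
finger_force: 0.0
```

```bash
python3 - <<'E'
from h import *
p,im,s=snap("w16")
m=mask(im,"blue");v=cv2.cvtColor(im,cv2.COLOR_RGB2HSV)[:,:,2]
list_blobs(p,im,.036,300)
for r in range(170,320,6):
    c=np.flatnonzero(m[r,250:400])
    if len(c): print(r,c[0]+250,c[-1]+250,v[r,322],v[r,[312,332]])
E
```

```text
w16 t 32.25 tcp [0.5405 0.3913 0.1496] psi 57.17 w 0.0853
red [631.8 130.7] 1582 [0.814 0.33 ]
green [226.6 390.2] 898 [0.405 0.326]
blue [320.5 238. ] 3306 [0.542 0.393]
200 299 341 157 [156 158]
206 299 341 166 [167 165]
212 299 341 165 [166 165]
218 299 341 165 [164 164]
224 299 341 134 [129 155]
230 300 341 121 [120 121]
236 301 340 121 [122 122]
242 301 340 121 [122 121]
248 301 340 120 [121 121]
254 301 340 121 [121 121]
260 303 339 162 [162 161]
266 303 339 162 [162 162]
272 303 339 161 [161 161]
278 303 338 161 [161 161]
```

```bash
python3 - <<'E'
from h import *
p,im=load("w16");s=read_state();m=rot(s["ee_rot"])
v=cv2.cvtColor(im,cv2.COLOR_RGB2HSV)[:,:,2];k=mask(im,"blue")
print(v[190:206,320],k[276:290,320])
end=276+np.flatnonzero(k[276:290,320]==0)[0]
top=190+np.flatnonzero(v[190:215,320]>140)[0]
r=190+np.flatnonzero((v[190:206,320]<130))[-1]+1
for nm,uv,z in(("lo",(320.5,end),.024),("hi",(320,r),.048),("m1",(320.5,225),.048),("m2",(320.5,257.5),.036)):
    print(nm,uv,((m.T@np.append(onplane(p,uv,z,1)[0]-s["position"][:2],0))[:2]*1000).round(1))
# height: tall far corner line w15 vs w16
p5,_=load("w15");print("tall tri",tri([(p5,(340.5,186.5),1),(p,(320,r),1)]),"low",tri([(p5,(304.5,248.5),1),(p,(320.5,end),1)]))
pg,ig=load("w3");b=[x for x in blobs(ig,"blue",900)][0];print("bluepad",hullfit(pg,b[2],.006))
E
```

```text
[100  81  81  81  80  81  82  80  87 130 158 166 166 166 165 166] [1 1 1 1 1 0 0 0 0 0 0 0 0 0]
lo (320.5, np.int64(281)) [-33.7  -0.1]
hi (320, np.int64(199)) [30.7 -0.3]
m1 (320.5, 225) [13.9  0. ]
m2 (320.5, 257.5) [-11.7  -0. ]
tall tri [0.55652161 0.41700155 0.04311264] low [0.52414227 0.36632207 0.03337252]
bluepad (array([ 0.64120728, -0.20789082]), [33.545677185058594, 71.39315795898438], np.float32(99.25142))
```

{"fn": "move_arm", "kwargs": {
  "steps": [
    {"fingers":1,"dx":-0.02,"dy":0,"dz":0.3,"wx":0,"wy":0,"wz":0},
    {"fingers":1,"dx":0,"dy":0,"dz":0.7,"wx":0,"wy":0,"wz":0},
    {"fingers":1,"dx":0,"dy":0,"dz":0.7,"wx":0,"wy":0,"wz":0},
    {"fingers":1,"dx":0,"dy":0,"dz":0.6,"wx":0,"wy":0,"wz":0},
    {"fingers":1,"dx":0,"dy":0,"dz":0.3,"wx":0,"wy":0,"wz":0},
    {"fingers":-1,"dx":0,"dy":0,"dz":0,"wx":0,"wy":0,"wz":0},
    {"fingers":-1,"dx":0,"dy":0,"dz":0,"wx":0,"wy":0,"wz":0},
    {"fingers":-1,"dx":0,"dy":0,"dz":0,"wx":0,"wy":0,"wz":0},
    {"fingers":-1,"dx":0,"dy":0,"dz":0,"wx":0,"wy":0,"wz":0},
    {"fingers":-1,"dx":0,"dy":0,"dz":0,"wx":0,"wy":0,"wz":0}
  ],
  "newtons": 50
}}

```text
time_s: 33.5
position: [0.5407, 0.391, 0.0209]
ee_rot: [-0.0, 0.878, 0.478, 0.001]
force: [-0.2, 0.6, 5.6]
width: 0.0275
finger_force: 51.0
```

{"fn": "move_arm", "kwargs": {
  "steps": [
    {"fingers":-1,"dx":0,"dy":0,"dz":-0.3,"wx":0,"wy":0,"wz":0},
    {"fingers":-1,"dx":0,"dy":0,"dz":-0.8,"wx":0,"wy":0,"wz":0},
    {"fingers":-1,"dx":0,"dy":0,"dz":-0.8,"wx":0,"wy":0,"wz":0},
    {"fingers":-1,"dx":-0.2,"dy":0.18,"dz":-0.7,"wx":0,"wy":0,"wz":0},
    {"fingers":-1,"dx":-0.5,"dy":0.45,"dz":0,"wx":0,"wy":0,"wz":0},
    {"fingers":-1,"dx":-0.8,"dy":0.72,"dz":0,"wx":0,"wy":0,"wz":0},
    {"fingers":-1,"dx":-0.85,"dy":0.77,"dz":0,"wx":0,"wy":0,"wz":0},
    {"fingers":-1,"dx":-0.85,"dy":0.77,"dz":0,"wx":0,"wy":0,"wz":0},
    {"fingers":-1,"dx":-0.85,"dy":0.77,"dz":0,"wx":0,"wy":0,"wz":0},
    {"fingers":-1,"dx":-0.85,"dy":0.77,"dz":0,"wx":0,"wy":0,"wz":0}
  ]
}}

```text
time_s: 34.75
position: [0.5933, 0.0627, 0.1506]
ee_rot: [0.0, 0.878, 0.478, 0.0]
force: [0.7, 0.2, -2.4]
width: 0.0271
finger_force: 49.9
```

{"fn": "move_arm", "kwargs": {
  "steps": [
    {"fingers":-1,"dx":-0.85,"dy":0.77,"dz":0,"wx":0,"wy":0,"wz":0},
    {"fingers":-1,"dx":-0.85,"dy":0.77,"dz":0,"wx":0,"wy":0,"wz":0},
    {"fingers":-1,"dx":-0.85,"dy":0.77,"dz":0,"wx":0,"wy":0,"wz":0},
    {"fingers":-1,"dx":-0.85,"dy":0.77,"dz":0,"wx":0,"wy":0,"wz":0},
    {"fingers":-1,"dx":-0.8,"dy":0.72,"dz":0,"wx":0,"wy":0,"wz":0},
    {"fingers":-1,"dx":-0.6,"dy":0.54,"dz":0,"wx":0,"wy":0,"wz":0},
    {"fingers":-1,"dx":-0.4,"dy":0.36,"dz":0,"wx":0,"wy":0,"wz":0},
    {"fingers":-1,"dx":-0.24,"dy":0.22,"dz":0,"wx":0,"wy":0,"wz":0},
    {"fingers":-1,"dx":0,"dy":0,"dz":0,"wx":0,"wy":0,"wz":-8},
    {"fingers":-1,"dx":0,"dy":0,"dz":0,"wx":0,"wy":0,"wz":-9}
  ]
}}

```text
time_s: 36.0
position: [0.6522, -0.297, 0.1499]
ee_rot: [-0.0, 0.796, 0.605, 0.0]
force: [0.5, 0.2, -3.4]
width: 0.0272
finger_force: 49.9
```

{"fn": "move_arm", "kwargs": {
  "steps": [
    {"fingers":-1,"dx":0,"dy":0,"dz":0,"wx":0,"wy":0,"wz":-9},
    {"fingers":-1,"dx":0,"dy":0,"dz":0,"wx":0,"wy":0,"wz":-9},
    {"fingers":-1,"dx":0,"dy":0,"dz":0,"wx":0,"wy":0,"wz":-6},
    {"fingers":-1,"dx":0,"dy":0,"dz":0,"wx":0,"wy":0,"wz":0},
    {"fingers":-1,"dx":0,"dy":0,"dz":0,"wx":0,"wy":0,"wz":0},
    {"fingers":-1,"dx":0,"dy":0,"dz":0,"wx":0,"wy":0,"wz":0},
    {"fingers":-1,"dx":0,"dy":0,"dz":0,"wx":0,"wy":0,"wz":0},
    {"fingers":-1,"dx":0,"dy":0,"dz":0,"wx":0,"wy":0,"wz":0},
    {"fingers":-1,"dx":0,"dy":0,"dz":0,"wx":0,"wy":0,"wz":0},
    {"fingers":-1,"dx":0,"dy":0,"dz":0,"wx":0,"wy":0,"wz":0}
  ]
}}

```text
time_s: 37.25
position: [0.6523, -0.2974, 0.1495]
ee_rot: [-0.0, 0.655, 0.756, -0.0]
force: [-0.7, 0.7, -2.6]
width: 0.0271
finger_force: 49.9
```

```bash
python3 - <<'E'
from h import *
p,im,s=snap("w17");list_blobs(p,im,.006,300);m=rot(s["ee_rot"])
b=min(blobs(im,"blue",800),key=lambda b:b[0][1]);f=hullfit(p,b[2],.006);print("pad",f)
pg,ig=load("w3");print("pad tri",tri([(pg,blobs(ig,"blue",900)[0][0],1),(p,b[0],1)]))
go(*f[0],.027,f[2])
k=mask(im,"blue");v=cv2.cvtColor(im,cv2.COLOR_RGB2HSV)[:,:,2]
for r in range(230,420,8):
    c=np.flatnonzero(k[r,240:400])
    if len(c): print(r,c[0]+240,c[-1]+240,v[r,322])
E
```

```text
w17 t 37.3 tcp [ 0.6523 -0.2975  0.1496] psi 98.15 w 0.0272
yellow [ 19.4 213.6] 1926 [ 0.359 -0.319]
blue [324.5 110.2] 4323 [ 0.641 -0.208]
blue [321.7 304.8] 12733 [ 0.661 -0.358]
pad (array([ 0.64122919, -0.20766098]), [33.30674362182617, 70.99112701416016], np.float32(99.1842))
pad tri [ 0.64146191 -0.20759232  0.00132829]
GO total [1.81 0.04 2.45] wz -1.0 | q6 0.9 q1 -0.53
230 290 353 96
238 287 356 97
246 284 360 97
254 280 363 97
262 277 366 128
270 277 367 156
278 277 366 155
286 277 366 155
294 277 366 154
302 277 366 154
310 278 366 154
318 278 366 152
326 280 364 140
334 283 361 152
342 284 360 152
350 284 359 152
358 284 359 151
366 289 354 151
374 289 354 151
382 290 353 150
```

View pics/w17.png

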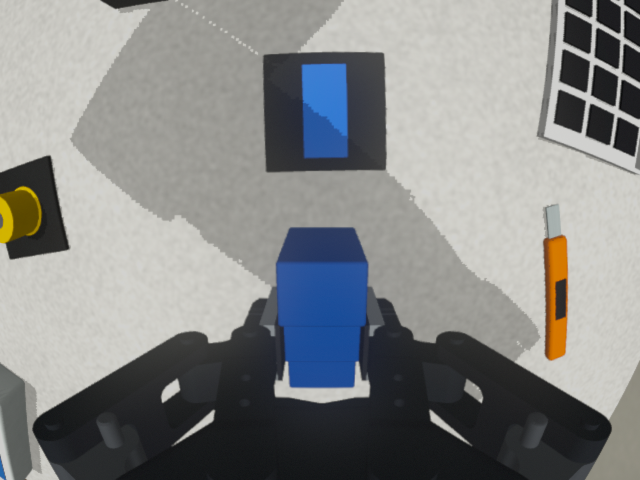

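w17 (the last picture) shows the gauge held level with its tall end forward, rows 263 to 387, and the blue rectangle at (324,110). Next come the gauge's offset and the final shift.

```bash
python3 - <<'E'
from h import *
p,im=load("w17");s=read_state();m=rot(s["ee_rot"]);v=cv2.cvtColor(im,cv2.COLOR_RGB2HSV)[:,:,2];k=mask(im,"blue")
print(v[256:270,322],k[380:395,322])
for off in(.018,.0209):
    z=s["position"][2]-off
    for nm,uv,h in(("hi",(321.7,262.5),.048),("hiL",(277,280),.048),("hiR",(367,280),.048),("m1",(321.7,325.5),.048),("m2",(321.7,362),.036),("lo",(321.7,387.5),.024)):
        print(off,nm,((m.T@np.append(onplane(p,uv,z+h,1)[0]-s["position"][:2],0))[:2]*1000).round(1))
E
```

```text
[ 98  98  97  97  98 109 128 141 149 156 155 155 155 155] [1 1 1 1 1 1 1 0 0 0 0 0 0 0 0]
0.018 hi [32.  -0.2]
0.018 hiL [ 26.6 -13.2]
0.018 hiR [26.6 13. ]
0.018 m1 [11.8 -0.2]
0.018 m2 [-9.6 -0.2]
0.018 lo [-30.5  -0.2]
0.0209 hi [31.1 -0.2]
0.0209 hiL [ 25.5 -13.6]
0.0209 hiR [25.5 13.3]
0.0209 m1 [10.2 -0.2]
0.0209 m2 [-11.5  -0.2]
0.0209 lo [-32.7  -0.2]
```

{"fn": "move_arm", "kwargs": {
  "steps": [
    {"fingers":-1,"dx":0.3,"dy":0.04,"dz":0,"wx":0,"wy":0,"wz":0},
    {"fingers":-1,"dx":0.6,"dy":0,"dz":0.2,"wx":0,"wy":0,"wz":0},
    {"fingers":-1,"dx":0.6,"dy":0,"dz":0.4,"wx":0,"wy":0,"wz":0},
    {"fingers":-1,"dx":0.32,"dy":0,"dz":0.5,"wx":0,"wy":0,"wz":-1},
    {"fingers":-1,"dx":0,"dy":0,"dz":0.5,"wx":0,"wy":0,"wz":0},
    {"fingers":-1,"dx":0,"dy":0,"dz":0.4,"wx":0,"wy":0,"wz":0},
    {"fingers":-1,"dx":0,"dy":0,"dz":0.25,"wx":0,"wy":0,"wz":0},
    {"fingers":-1,"dx":0,"dy":0,"dz":0.12,"wx":0,"wy":0,"wz":0},
    {"fingers":-1,"dx":0,"dy":0,"dz":0.07,"wx":0,"wy":0,"wz":0},
    {"fingers":-1,"dx":0,"dy":0,"dz":0,"wx":0,"wy":0,"wz":0}
  ]
}}

```text
time_s: 38.55
position: [0.6416, -0.2072, 0.0279]
ee_rot: [0.0, 0.648, 0.761, 0.0]
force: [-0.8, -0.9, -2.5]
width: 0.0271
finger_force: 49.9
```

{"fn": "move_arm", "kwargs": {
  "steps": [
    {"fingers":-1,"dx":0,"dy":0,"dz":0.02,"wx":0,"wy":0,"wz":0},
    {"fingers":-1,"dx":0,"dy":0,"dz":0,"wx":0,"wy":0,"wz":0},
    {"fingers":1,"dx":0,"dy":0,"dz":0,"wx":0,"wy":0,"wz":0},
    {"fingers":1,"dx":0,"dy":0,"dz":0,"wx":0,"wy":0,"wz":0},
    {"fingers":1,"dx":0,"dy":0,"dz":0,"wx":0,"wy":0,"wz":0},
    {"fingers":1,"dx":0,"dy":0,"dz":-0.3,"wx":0,"wy":0,"wz":0},
    {"fingers":1,"dx":0,"dy":0,"dz":-0.8,"wx":0,"wy":0,"wz":0},
    {"fingers":1,"dx":0,"dy":0,"dz":-0.9,"wx":0,"wy":0,"wz":0},
    {"fingers":1,"dx":0,"dy":0,"dz":-0.9,"wx":0,"wy":0,"wz":0},
    {"fingers":1,"dx":0,"dy":0,"dz":-0.5,"wx":0,"wy":0,"wz":0}
  ]
}}

```text
time_s: 39.8
position: [0.6423, -0.2074, 0.2007]
ee_rot: [0.002, 0.648, 0.761, 0.001]
force: [0.4, 0.7, 0.0]
width: 0.0857
finger_force: 0.0
```

```bash
python3 - <<'E'
from h import *
p,im,s=snap("w18");list_blobs(p,im,.042,300);m=rot(s["ee_rot"])
k=mask(im,"blue");v=cv2.cvtColor(im,cv2.COLOR_RGB2HSV)[:,:,2]
b=[b for b in blobs(im,"blue",800) if 200<b[0][0]<420][0];c=int(b[0][0])
print("col",c,[(r,int(v[r,c]),int(k[r,c])) for r in range(170,275,3)])
for r in range(176,270,8):
    q=np.flatnonzero(k[r,240:400]); print(r,(q[0]+240,q[-1]+240) if len(q) else 0)
E
```

```text
w18 t 39.85 tcp [ 0.6433 -0.2078  0.2034] psi 99.16 w 0.0852
red [397.5  15.5] 1750 [ 0.674 -0.028]
yellow [ 56.  281.3] 1792 [ 0.384 -0.304]
blue [320.1 219. ] 3063 [ 0.64  -0.202]
col 320 [(170, 50, 0), (173, 50, 0), (176, 49, 0), (179, 134, 1), (182, 131, 1), (185, 82, 1), (188, 82, 1), (191, 136, 1), (194, 135, 1), (197, 134, 1), (200, 135, 1), (203, 134, 1), (206, 134, 1), (209, 134, 1), (212, 133, 1), (215, 133, 1), (218, 130, 1), (221, 134, 1), (224, 133, 1), (227, 132, 1), (230, 133, 1), (233, 133, 1), (236, 132, 1), (239, 132, 1), (242, 132, 1), (245, 133, 1), (248, 133, 1), (251, 133, 1), (254, 133, 1), (257, 133, 1), (260, 135, 1), (263, 60, 0), (266, 133, 0), (269, 134, 0), (272, 134, 0)]
176 0
184 (np.int64(302), np.int64(338))
192 (np.int64(302), np.int64(338))
200 (np.int64(302), np.int64(338))
208 (np.int64(302), np.int64(338))
216 (np.int64(302), np.int64(338))
224 (np.int64(302), np.int64(338))
232 (np.int64(302), np.int64(338))
240 (np.int64(303), np.int64(338))
248 (np.int64(303), np.int64(338))
256 (np.int64(304), np.int64(336))
264 0
```

```bash
python3 - <<'E'
from h import *
p,im=load("w18");s=read_state();m=rot(s["ee_rot"]);c0=np.array([.6412,-.2077])
f=lambda uv,z:((m.T@np.append(onplane(p,uv,z,1)[0]-c0,0))[:2]*1000).round(1)
for n,uv,z in(("paint far",(320,177.5),.006),("gauge base far",(320,184),.006),("gauge top far",(320,189.7),.054),("low near",(320,261.5),.03),("low near if paint",(320,261.5),.006),("L",(302,200),.054),("R",(339,200),.054)): print(n,f(uv,z))
# final check of all from the top camera
it=cams.capture("top");pt=cams.camera_params("top")
cv2.imwrite("pics/top1.png",it[:,:,::-1])
for c in("red","yellow","green","blue"):
    print(c,[(b[0].round(1).tolist(),int(b[1]),onplane(pt,b[0],.04)[0].round(3).tolist()) for b in blobs(it,c,60)])
E
```

```text
paint far [35.4 -0. ]
gauge base far [29.7 -0. ]
gauge top far [30.7  0.1]
low near [-33.7  -0.1]
low near if paint [-41.7  -0.1]
L [ 22.9 -13.5]
R [22.8 14.4]
red [([555.6, 291.8], 70442, [0.429, -0.465]), ([157.1, 69.8], 621, [0.83, 0.303]), ([320.1, 158.6], 656, [0.669, -0.013]), ([74.8, 448.5], 10403, [0.124, 0.414]), ([334.4, 460.0], 132, [0.112, -0.055])]
yellow []
green [([145.5, 301.4], 223, [0.39, 0.302]), ([142.0, 319.9], 181, [0.356, 0.306])]
blue [([418.3, 179.0], 735, [0.636, -0.201])]
```

```bash
python3 - <<'E'
from h import *
p,im=load("w18");s=read_state();m=rot(s["ee_rot"]);c0=np.array([.6412,-.2077])
g=cv2.cvtColor(im,cv2.COLOR_RGB2HSV)[:,:,2].astype(float)
print(g[173:195,308:333].mean(1).round(),g[255:268,310:330].mean(1).round())
for r in(177,178,182,183,184,185): print(r,((m.T@np.append(onplane(p,(320,r),.006,1)[0]-c0,0))[0]*1000).round(2))
E
```

```text
[ 49.  49.  48.  50.  69. 106. 134. 136. 136. 131.  93.  82.  81.  81.
  81.  82. 104. 128. 136. 135. 135. 135.] [132. 132. 132. 132. 133. 135. 114.  59.  57.  91. 128. 132. 133.]
177 35.85
178 34.97
182 31.43
183 30.55
184 29.66
185 28.78
```

```bash
python3 - <<'E'
from h import *
for tag,ctr,yaw_,cols,z in(("w14",(.3725,.3053),86.1,(300,308),.006),("w10",(.6717,-.0135),120.65,(312,328),.006)):
    p,im=load(tag);a=np.radians(yaw_);ux=np.array([np.cos(a),np.sin(a)])
    g=im.astype(int)[:,cols[0]:cols[1]].mean(1)
    print(tag)
    for r in range(160,262):
        d=((onplane(p,(np.mean(cols),r),z,1)[0]-ctr)@ux*1000).round(1)
        if 15<d<50 : print(r,d,g[r].round().astype(int).tolist(),end=" | ")
    print()
E
```

```text
w14
163 49.6 [167, 166, 160] | 164 48.7 [166, 166, 160] | 165 47.8 [167, 166, 160] | 166 46.9 [167, 166, 160] | 167 46.1 [160, 159, 153] | 168 45.2 [93, 93, 88] | 169 44.3 [58, 59, 56] | 170 43.4 [55, 56, 52] | 171 42.5 [54, 55, 52] | 172 41.7 [54, 55, 52] | 173 40.8 [54, 55, 52] | 174 39.9 [54, 55, 52] | 175 39.0 [53, 54, 51] | 176 38.1 [53, 55, 51] | 177 37.2 [53, 54, 51] | 178 36.3 [52, 54, 51] | 179 35.5 [52, 54, 50] | 180 34.6 [52, 53, 50] | 181 33.7 [52, 53, 50] | 182 32.8 [51, 53, 49] | 183 31.9 [51, 53, 50] | 184 31.0 [51, 53, 50] | 185 30.1 [51, 53, 49] | 186 29.2 [50, 52, 48] | 187 28.3 [50, 58, 50] | 188 27.5 [51, 92, 60] | 189 26.6 [51, 126, 73] | 190 25.7 [51, 142, 80] | 191 24.8 [50, 139, 77] | 192 23.9 [46, 118, 66] | 193 23.0 [41, 78, 48] | 194 22.1 [40, 70, 45] | 195 21.2 [41, 70, 46] | 196 20.3 [42, 69, 47] | 197 19.4 [44, 74, 50] | 198 18.5 [44, 111, 62] | 199 17.6 [47, 132, 73] | 200 16.7 [48, 137, 77] | 201 15.8 [48, 137, 77] | 
w10
160 48.9 [190, 189, 183] | 161 48.0 [189, 188, 182] | 162 47.1 [188, 187, 181] | 163 46.2 [178, 176, 171] | 164 45.3 [143, 141, 136] | 165 44.4 [80, 78, 75] | 166 43.5 [66, 64, 62] | 167 42.6 [66, 64, 62] | 168 41.7 [66, 64, 61] | 169 40.8 [66, 64, 61] | 170 39.9 [65, 63, 61] | 171 39.0 [65, 63, 60] | 172 38.1 [65, 62, 60] | 173 37.2 [64, 62, 59] | 174 36.3 [64, 62, 59] | 175 35.4 [64, 61, 59] | 176 34.5 [63, 61, 58] | 177 33.6 [63, 60, 58] | 178 32.7 [63, 60, 57] | 179 31.7 [63, 60, 57] | 180 30.8 [62, 59, 57] | 181 29.9 [62, 59, 56] | 182 29.0 [62, 58, 56] | 183 28.1 [61, 58, 56] | 184 27.2 [61, 57, 55] | 185 26.3 [61, 57, 55] | 186 25.4 [65, 56, 54] | 187 24.5 [100, 55, 52] | 188 23.6 [141, 52, 47] | 189 22.6 [159, 49, 42] | 190 21.7 [161, 49, 42] | 191 20.8 [161, 49, 42] | 192 19.9 [153, 54, 48] | 193 19.0 [123, 65, 61] | 194 18.1 [92, 61, 59] | 195 17.2 [88, 47, 44] | 196 16.2 [89, 44, 41] | 197 15.3 [89, 44, 41] |
```

The gauge sits about 1.9 mm short along its length. There's plenty of time, so I'll regrip it and nudge it.

{"fn": "move_arm", "kwargs": {
  "steps": [
    {"fingers":1,"dx":0,"dy":0,"dz":0.4,"wx":0,"wy":0,"wz":0},
    {"fingers":1,"dx":0,"dy":0,"dz":0.8,"wx":0,"wy":0,"wz":0},
    {"fingers":1,"dx":0,"dy":0,"dz":0.8,"wx":0,"wy":0,"wz":0},
    {"fingers":1,"dx":0,"dy":0,"dz":0.8,"wx":0,"wy":0,"wz":0},
    {"fingers":1,"dx":0,"dy":0,"dz":0.4,"wx":0,"wy":0,"wz":0},
    {"fingers":1,"dx":0,"dy":0,"dz":0.18,"wx":0,"wy":0,"wz":0},
    {"fingers":-1,"dx":0,"dy":0,"dz":0,"wx":0,"wy":0,"wz":0},
    {"fingers":-1,"dx":0,"dy":0,"dz":0,"wx":0,"wy":0,"wz":0},
    {"fingers":-1,"dx":0,"dy":0,"dz":0,"wx":0,"wy":0,"wz":0},
    {"fingers":-1,"dx":0,"dy":0,"dz":0,"wx":0,"wy":0,"wz":0}
  ],
  "newtons": 40
}}

```text
time_s: 41.15
position: [0.642, -0.2074, 0.0287]
ee_rot: [0.001, 0.648, 0.761, 0.0]
force: [-1.0, -1.4, 5.2]
width: 0.0273
finger_force: 41.1
```

{"fn": "move_arm", "kwargs": {
  "steps": [
    {"fingers":-1,"dx":0,"dy":0,"dz":-0.06,"wx":0,"wy":0,"wz":0},
    {"fingers":-1,"dx":0.035,"dy":0,"dz":0,"wx":0,"wy":0,"wz":0},
    {"fingers":-1,"dx":0,"dy":0,"dz":0,"wx":0,"wy":0,"wz":0},
    {"fingers":-1,"dx":0,"dy":0,"dz":0.05,"wx":0,"wy":0,"wz":0},
    {"fingers":-1,"dx":0,"dy":0,"dz":0.01,"wx":0,"wy":0,"wz":0},
    {"fingers":-1,"dx":0,"dy":0,"dz":0,"wx":0,"wy":0,"wz":0},
    {"fingers":1,"dx":0,"dy":0,"dz":0,"wx":0,"wy":0,"wz":0},
    {"fingers":1,"dx":0,"dy":0,"dz":0,"wx":0,"wy":0,"wz":0},
    {"fingers":1,"dx":0,"dy":0,"dz":0,"wx":0,"wy":0,"wz":0},
    {"fingers":1,"dx":0,"dy":0,"dz":-0.2,"wx":0,"wy":0,"wz":0}
  ]
}}

```text
time_s: 42.4
position: [0.6405, -0.2051, 0.037]
ee_rot: [-0.001, 0.648, 0.761, -0.0]
force: [-0.8, -0.8, -0.2]
width: 0.0855
finger_force: 0.0
```

{"fn": "move_arm", "kwargs": {
  "steps": [
    {"fingers":1,"dx":0,"dy":0,"dz":-0.6,"wx":0,"wy":0,"wz":0},
    {"fingers":1,"dx":0,"dy":0,"dz":-0.8,"wx":0,"wy":0,"wz":0},
    {"fingers":1,"dx":0,"dy":0,"dz":-0.8,"wx":0,"wy":0,"wz":0},
    {"fingers":1,"dx":0,"dy":0,"dz":-0.7,"wx":0,"wy":0,"wz":0},
    {"fingers":1,"dx":0,"dy":0,"dz":-0.3,"wx":0,"wy":0,"wz":0},
    {"fingers":1,"dx":0,"dy":0,"dz":0,"wx":0,"wy":0,"wz":0},
    {"fingers":1,"dx":0,"dy":0,"dz":0,"wx":0,"wy":0,"wz":0},
    {"fingers":1,"dx":0,"dy":0,"dz":0,"wx":0,"wy":0,"wz":0},
    {"fingers":1,"dx":0,"dy":0,"dz":0,"wx":0,"wy":0,"wz":0},
    {"fingers":1,"dx":0,"dy":0,"dz":0,"wx":0,"wy":0,"wz":0}
  ]
}}

```text
time_s: 43.65
position: [0.641, -0.2053, 0.1972]
ee_rot: [-0.0, 0.648, 0.761, -0.0]
force: [-0.1, 0.3, 0.7]
width: 0.085
finger_force: 0.0
```

```bash
python3 - <<'E'
from h import *
p,im,s=snap("w19");m=rot(s["ee_rot"]);c0=np.array([.6412,-.2077])
g=cv2.cvtColor(im,cv2.COLOR_RGB2HSV)[:,:,2].astype(float)
f=lambda r,z:((m.T@np.append(onplane(p,(320,r),z,1)[0]-c0,0))[0]*1000).round(1)
for r in list(range(172,196))+list(range(256,270)): print((r,int(g[r,308:333].mean()),f(r,.006),f(r,.054),f(r,.03)),end=" ")
k=mask(im,"blue")
for r in(200,225,250):
    q=np.flatnonzero(k[r,240:400]);print(r,q[0]+240,q[-1]+240)
E
```

```text
w19 t 43.7 tcp [ 0.641  -0.2053  0.1973] psi 99.16 w 0.0853
(172, 51, np.float64(43.4), np.float64(47.0), np.float64(45.2)) (173, 50, np.float64(42.5), np.float64(46.3), np.float64(44.4)) (174, 50, np.float64(41.6), np.float64(45.5), np.float64(43.6)) (175, 50, np.float64(40.8), np.float64(44.8), np.float64(42.8)) (176, 49, np.float64(39.9), np.float64(44.0), np.float64(42.0)) (177, 49, np.float64(39.0), np.float64(43.3), np.float64(41.2)) (178, 49, np.float64(38.2), np.float64(42.5), np.float64(40.3)) (179, 48, np.float64(37.3), np.float64(41.8), np.float64(39.5)) (180, 51, np.float64(36.4), np.float64(41.1), np.float64(38.7)) (181, 78, np.float64(35.5), np.float64(40.3), np.float64(37.9)) (182, 131, np.float64(34.7), np.float64(39.6), np.float64(37.1)) (183, 133, np.float64(33.8), np.float64(38.8), np.float64(36.3)) (184, 97, np.float64(32.9), np.float64(38.1), np.float64(35.5)) (185, 82, np.float64(32.0), np.float64(37.3), np.float64(34.7)) (186, 81, np.float64(31.2), np.float64(36.6), np.float64(33.9)) (187, 82, np.float64(30.3), np.float64(35.8), np.float64(33.1)) (188, 81, np.f
[... 784 characters left out ...]
, np.float64(-36.2), np.float64(-20.7), np.float64(-28.4)) (261, 131, np.float64(-37.1), np.float64(-21.5), np.float64(-29.3)) (262, 121, np.float64(-38.1), np.float64(-22.3), np.float64(-30.2)) (263, 92, np.float64(-39.0), np.float64(-23.1), np.float64(-31.1)) (264, 51, np.float64(-40.0), np.float64(-23.9), np.float64(-32.0)) (265, 44, np.float64(-41.0), np.float64(-24.8), np.float64(-32.9)) (266, 44, np.float64(-41.9), np.float64(-25.6), np.float64(-33.7)) (267, 48, np.float64(-42.9), np.float64(-26.4), np.float64(-34.6)) (268, 78, np.float64(-43.9), np.float64(-27.2), np.float64(-35.5)) (269, 116, np.float64(-44.8), np.float64(-28.1), np.float64(-36.4)) 200 303 340
225 304 340
250 304 339
```

The gauge is now centred to within about 1 mm and the gripper is clear. I'm handing in.

```bash
python3 -c "
from plant import job
print(job.close_job())"
```

```text
the job is handed in; nothing more can be done
None
```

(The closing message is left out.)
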